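Fit the grain mill's crank and lock it with its hairpin clip

TASK

Set the crank on the grain mill's spindle, fully down. Then lock it there with the hairpin clip: slide the clip in level from the side over the spindle's neck, between the crank and the spindle's head, until it snaps past its bulge and sits home, and let go. Be gentle: the mill only stands on a rubber suction foot and rocks away when pushed, so push until you feel the snap, but do not wrench the mill over or ram the parts, and leave everything else on the counter where it is.

Things in the scene. Friction and masses are not known exactly. Their poses are not given: they have to be found in the camera images.
- mill: Hand grain mill, held to the counter by a black rubber suction foot 148 mm across; on it an aluminium drum with an open hopper (130 mm across, rim 115 mm above the counter), in its middle an upright steel spindle. Origin: centre of the foot's underside. Where its drawer points does not matter. Drum and spindle rock some millimetres on the foot when pushed sideways, and spring back.
- mill_body: The drum and hopper that rock on the foot. Origin: on the mill's axis, 16 mm above the counter; z up. The foot is about to let go when the drum is wrenched over by 3.5 degrees (9 mm at the spindle's neck).
- spindle: Steel spindle on the mill's axis; turns stiffly. Origin: on its axis at the crank's seat (top of a round 40 mm collar, 128 mm above the counter); z up, x and y square to the faces of its square. From the seat up: a 14 mm square (0 to 25 mm), a round neck 9 mm across (to 35 mm), a round head 14 mm across (to its tapered top at 42 mm).
- spindle_neck (a point): Point on the spindle's axis in the middle of the gap for the clip, 30.5 mm above the seat, 158.5 mm above the counter. The seated crank's hub ends 26 mm above the seat, so this gap is 9 mm high: 154 to 163 mm above the counter.
- crank_hub (a point): Centre of the steel crank's hub, a block 30 x 30 mm, 26 mm high, lying flat on the counter. x: along the arm, hub to knob. Its square through-hole is 16 mm wide, faces parallel to the block's: it fits the 14 mm square in any of four directions. Point 13 mm above the underside of hub and arm. Crank 0.2 kg, heaviest near the hub. Grip the hub across its two sides that are parallel to the arm.
- crank_knob (a point): Middle of the crank's upright wooden knob (25 mm across, top 64 mm above the crank's underside), 113 mm from the hub's centre along the arm, a flat bar 16 mm wide, 8 mm thick, level with the hub's underside, ending 125 mm from the hub's centre.
- clip_grip (a point): Centre of the black moulded grip of the hairpin clip: a block 26 mm long (x), 18 mm wide (y), 18 mm high, the bow of the wire showing at its back; the clip lies flat on the counter, this point 9 mm above its underside. Two 4 mm steel wire legs come out of its front, wire centres 2 mm above the underside. x: from the grip along the legs to their open ends. Grip it across its width.
- clip_mouth (a point): Between the open ends of the clip's legs, 46 mm ahead (x) of clip_grip, 2 mm above the underside. Sprung legs: they flare to a mouth 17 mm wide, then bulge inwards (3.5 mm gap, 33 mm ahead of clip_grip), then form the pocket. Over the 9 mm neck the push needed grows to 10 to 15 N and falls off sharply when the bulge snaps past; then the pocket holds the neck by itself.
- clip_pocket (a point): Centre of the clip's pocket, where the neck's axis is when the clip is home: 29 mm ahead (x) of clip_grip, at the wires' centre height, 2 mm above the clip's underside.
- canister: Bystander: tall glass canister, 104 mm across, 220 mm high, with an aluminium twist cap. Origin: centre of its underside.
- salt_cellar: Bystander: white ceramic salt cellar, 94 mm across, 70 mm high, with a hinged lid. Origin: centre of its underside.
- cake_ring: Bystander: aluminium cake ring, 120 mm across, 60 mm high. Origin: centre of its underside.
- scraper: Bystander: silicone scraper, 290 mm long, lying flat; its blade at +x. Origin: near its middle, on the counter.
- whisk: Bystander: steel balloon whisk lying on the counter, 280 mm long, 65 mm across; its wires at +x. Origin: near its middle, on the counter.

How it is judged:
By the outcome, as a careful person would: the job done as asked, in the order asked, and still so for the second after the job is handed in, with the robot touching nothing.
It also fails if it takes over 72 s, if anything falls off the work surface, if the arm or the gripper's body presses on something with over 40 N, if the wrist force passes 120 N, or if a joint passes its speed limit or range.

ROBOT

A 7-joint arm with a two-finger parallel gripper is mounted at the origin on the work surface. World frame = base frame: x ahead of the robot, y to its left, z up, the work surface at z = 0. Lengths are in m, angles in rad, forces in N, time in s.
With the tool pointing down it reaches from about 0.35 to 0.9 m from the base axis. Payload 19.9 kg.
Tool frame: the origin (TCP) lies between the finger pads; the fingertips stand 25 mm ahead of it and the grasp point (between the pads) lies 6 mm ahead of it (ctrl.tip_extent is the distance from the TCP to the fingertips, in m); z points along the fingers, y is the direction in which the jaws open and shut (so a half turn about z gives the same grasp; the last joint's range is limited). The gripper opens to 94 mm and grips with 3 to 60 N. Pads are 16 mm wide; open, the fingers measure 119 mm over their backs; the gripper's body (75 mm by 177 mm) begins 78 mm behind the grasp point.
Start: joints at [1.2, 0.417, -0.01, 1.614, 0.005, 1.111, -0.053], TCP at [0.202, -0.591, 0.23] pointing down, gripper open.
Joint ranges: [-2.81, 2.81], [-0.39, 2.02], [-1.27, 1.25], [0.06, 2.57], [-1.19, 4.33], [0.19, 2], [-2.82, 2.82]. Speed limits (rad/s): [1.89, 1.89, 2.39, 2.39, 3.01, 3.01, 3.01].

INTERFACE

Orientations are given as a rotation vector (axis times angle).
In Python, from cell import ctrl gives the robot as it stands.
- The arm moves only by the shell command python3 -m creep 'ROWS'. ROWS is JSON, a list of rows, each an object of numbers: "gripper": the closure, from -1 (fully open) to 1 (shut), so that 0 is half open; "dx", "dy", "dz": the shift along the tool's x, y, z in m; "roll": the turn about the tool's z in rad. A call has 1 to 12 rows; each row shifts and turns the commanded pose from where the row before left it, along the tool's axes as they then stand; what a row does not reach is not made up. A row lasts 1/12 s, in which the tool goes at most 41.7 mm and 7.16 degrees, less where a joint would pass 70% of its speed; a pose out of reach is approached as far as the arm can. A call is refused whole if a number of a shift passes 0.0417 or a number of a turn 0.125, either way. A call with a gripper value outside its range is refused whole. The fingers move at their own pace and stop on an object; the grip force is fixed at half the most. Time passes only in rows, so rows that do not move let the fingers close. It gives the time, the measured TCP pose, the force and the opening at its end, in the units of the state.
- ctrl.sense(): the state, without advancing time (a new reading comes with each control period).
- ctrl.camera(name): name is "scene" or "top"; returns a dict with "color" (480x640x3 uint8, red, green, blue), "intrinsics" (3x3 intrinsics, pixels), "R" (3x3) and "t" (3): a world point X has camera coordinates R X + t. Camera axes: x right, y down, z forward; pixel columns grow to the right and rows downward; lengths in m; the calibration is good to about 2 mm. A picture is of the moment at which its call begins. There is no depth.
- ctrl.hand_in(): hands the job in, once; it reports no verdict.
The state is a dict: "clock": time; "joint_pos": joint angles; "dq": joint speeds; "effort": joint torques, N m; "eef_pos": TCP position; "ee_rot": TCP orientation; "wrist_force": force on the tool from outside, world axes, zero at the start; "moment": the same for the moment, N m; "opening": finger opening in m.
Only numpy, scipy, OpenCV 4.12 (cv2) and the standard library are available. Lean on these libraries where they do the work, as an engineer would, in place of code of your own. Each camera call takes 0.05 s, during which the arm holds its last target.

## Working session

There is one attempt and no reset: what is moved stays moved. The work goes in short steps, Python scripts to look and compute and a shell command to move; the robot and the scene stay as the last step left them, time stands still between calls to the robot, and variables do not carry over. Pictures are saved under pics/ and viewed, and the job is handed in when it is done.

```bash
ls; mkdir -p pics
cat > h.py <<'E'
from cell import ctrl
import numpy as np, cv2, json
from scipy.spatial.transform import Rotation as Rn
def snap(name,f,crop=None,scale=1):
    c=ctrl.camera(name); im=cv2.cvtColor(c["color"],cv2.COLOR_RGB2BGR)
    np.savez('pics/'+f+'.npz',**{k:np.array(c[k]) for k in("color","intrinsics","R","t")})
    if crop: x0,y0,x1,y1=crop; im=im[y0:y1,x0:x1]
    if scale!=1: im=cv2.resize(im,None,fx=scale,fy=scale,interpolation=cv2.INTER_CUBIC)
    cv2.imwrite('pics/'+f+'.png',im); return c
def load(f): return dict(np.load('pics/'+f+'.npz'))
def crop(f,out,box,scale):
    im=cv2.cvtColor(load(f)["color"],cv2.COLOR_RGB2BGR); x0,y0,x1,y1=box
    cv2.imwrite('pics/'+out+'.png',cv2.resize(im[y0:y1,x0:x1],None,fx=scale,fy=scale,interpolation=cv2.INTER_CUBIC))
def px(c,u,v,z):
    K=c["intrinsics"];R=c["R"];t=c["t"]
    d=R.T@np.linalg.solve(K,[u,v,1.]); o=-R.T@t
    return o+d*(z-o[2])/d[2]
def proj(c,X):
    p=c["intrinsics"]@(c["R"]@np.array(X)+c["t"]); return p[:2]/p[2]
def st():
    s=ctrl.sense(); R=Rn.from_rotvec(s["ee_rot"]).as_matrix()
    return s,R
E
python3 - <<'E'
from h import *
snap("scene","s0");snap("top","t0")
s,R=st();print(s);print(R.round(3))
for f in("s0","t0"):
    c=load(f);print(c["intrinsics"],-c["R"].T@c["t"])
E
```

```text
pics
{'clock': 0.1, 'joint_pos': array([ 1.19949183,  0.41792523, -0.01027626,  1.61406044,  0.00469134,
        1.11070785, -0.05298291]), 'dq': array([-0.00133351, -0.00115294, -0.00119383, -0.00294298,  0.00061443,
       -0.00154298, -0.00113435]), 'effort': array([ 4.27191204e-03, -8.52572894e+01,  6.41341209e-01, -4.26688313e+01,
       -4.88655770e-02,  1.64033147e-02,  1.59330972e-05]), 'eef_pos': array([ 0.20229694, -0.59104848,  0.22990363]), 'ee_rot': array([-3.09794523e+00, -5.15534145e-01,  4.12381799e-04]), 'wrist_force': array([-0.49308899,  0.15101065, -0.63470392]), 'moment': array([-0.02518461, -0.07458014,  0.00877417]), 'opening': 0.09397108577074705}
[[ 0.946  0.324 -0.   ]
 [ 0.324 -0.946  0.001]
 [-0.    -0.001 -1.   ]]
[[517.37112203   0.         323.24950246]
 [  0.         517.37112203 248.21738895]
 [  0.           0.           1.        ]] [ 1.35032932 -0.14569742  0.94789   ]
[[504.23772336   0.         319.15085682]
 [  0.         504.23772336 240.60467054]
 [  0.           0.           1.        ]] [ 0.46792753 -0.02453889  1.10240642]
```

View pics/s0.png

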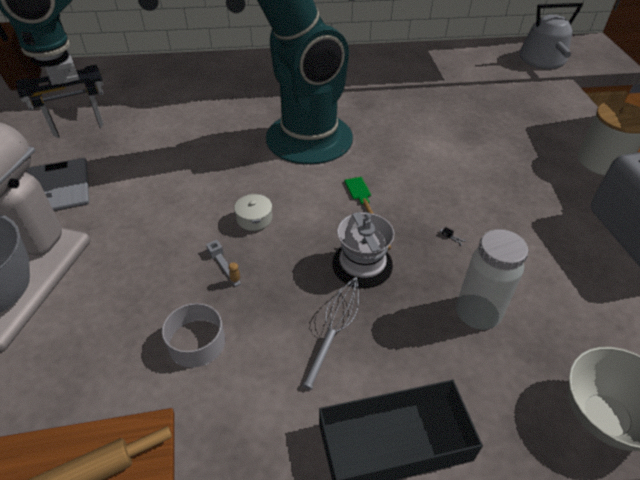

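View pics/t0.png

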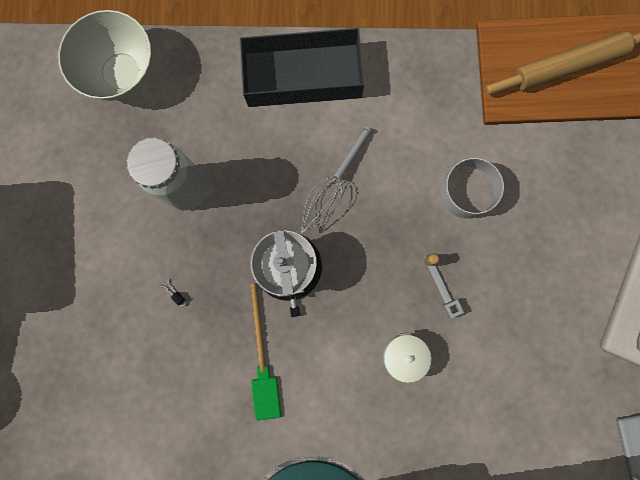

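The scene view shows the mill at about (365,250), the crank at (225,262) and the clip at (450,235). In the top view they are at (285,264), (445,285) and (176,295). I'll enlarge each of them.

```bash
python3 - <<'E'
from h import *
crop("t0","t0a",(400,240,480,330),8*0.8)
crop("t0","t0b",(145,265,205,315),10)
crop("t0","t0c",(240,220,330,320),6)
crop("s0","s0c",(320,200,410,290),6)
crop("s0","s0b",(425,215,475,255),12)
E
cd pics; python3 -c "
import cv2,numpy as np
a=[cv2.imread(f't0{x}.png') for x in 'ab']
h=min(600,max(i.shape[0] for i in a));
print([i.shape for i in a])"
```

```text
[(576, 512, 3), (500, 600, 3)]
```

View pics/t0a.png

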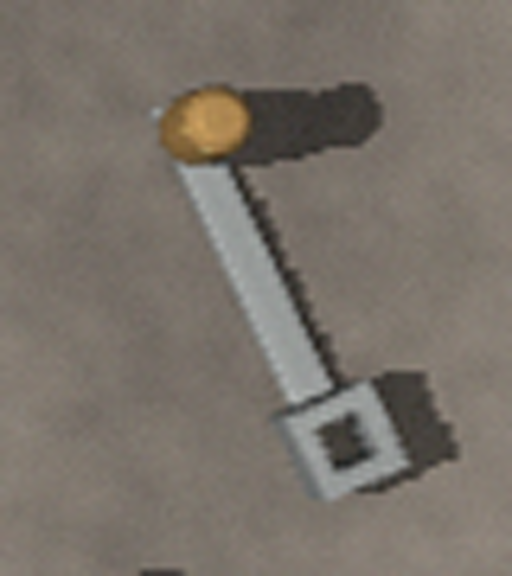

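View pics/t0b.png

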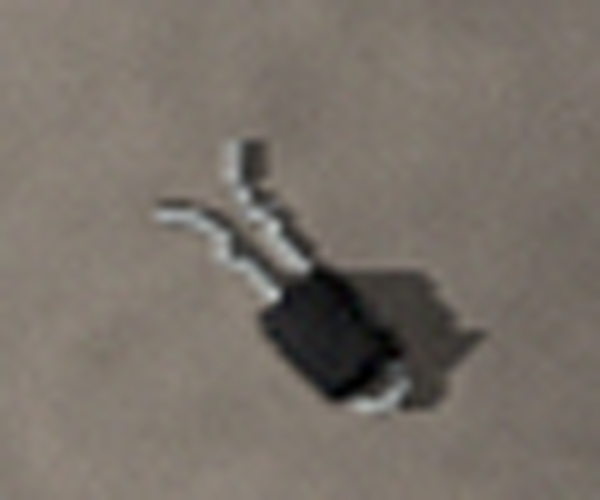

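View pics/t0c.png

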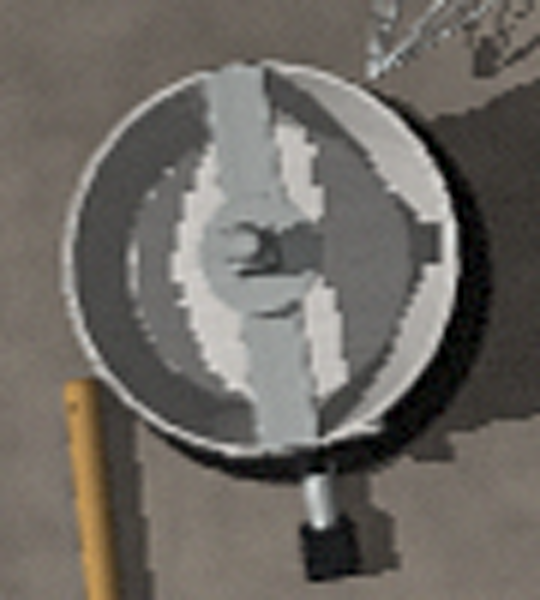

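View pics/s0c.png

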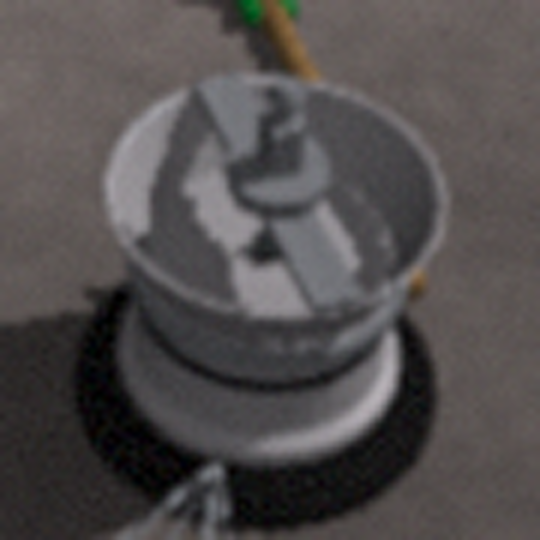

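View pics/s0b.png

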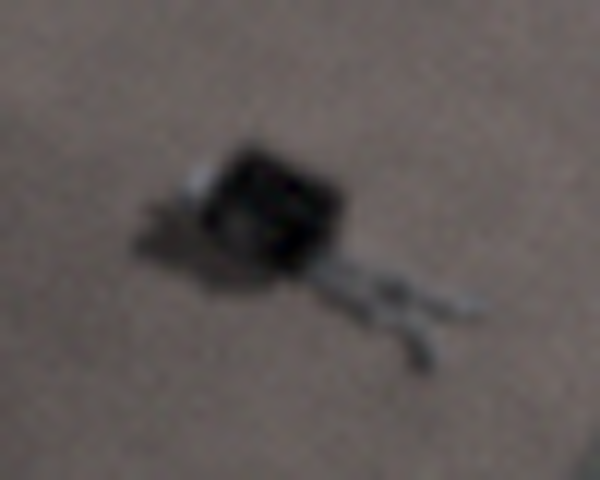

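The top-view crops show the crank hub's top face centred near (454.4,308), with its arm running up and left to the knob near (432,259). The clip's grip is at about (177.8,298), with its legs pointing up and left. The spindle is at about (283,262). I'll estimate poses and overlay wireframes in both views to check them.

```bash
cat > ov.py <<'E'
from h import *
def box(x0,x1,y0,y1,z0,z1):
    P=[(x,y,z) for x in(x0,x1) for y in(y0,y1) for z in(z0,z1)]
    return [(P[i],P[j]) for i in range(8) for j in range(i) if bin(i^j).count('1')==1]
def circ(r,z,n=36,x=0):
    a=np.linspace(0,2*np.pi,n+1); p=[(x+r*np.cos(t),r*np.sin(t),z) for t in a]
    return list(zip(p[:-1],p[1:]))
CR=box(-.015,.015,-.015,.015,0,.026)+box(-.008,.008,-.008,.008,.026,.026)+box(.015,.125,-.008,.008,.008,.008)+circ(.0125,.064,x=.113)
leg=[(.013,.0055),(.029,.0065),(.033,.00375),(.046,.0105)]
CL=box(-.013,.013,-.009,.009,0,.018)+[((a[0],s*a[1],.002),(b[0],s*b[1],.002)) for s in(1,-1) for a,b in zip(leg[:-1],leg[1:])]
def SP(sq): 
    return circ(.02,.128)+circ(.065,.115)+circ(.074,0.0)+circ(.007,.163)+circ(.0045,.153)
SQ=box(-.007,.007,-.007,.007,.128,.153)
def draw(f,out,boxc,sc,models):
    c=load(f); im=cv2.cvtColor(c["color"],cv2.COLOR_RGB2BGR); x0,y0,x1,y1=boxc
    im=cv2.resize(im[y0:y1,x0:x1],None,fx=sc,fy=sc,interpolation=cv2.INTER_CUBIC)
    im=cv2.convertScaleAbs(im,alpha=1.3,beta=15)
    raw=im.copy()
    for M,x,y,yaw,z in models:
        C,S=np.cos(yaw),np.sin(yaw)
        w=lambda p:proj(c,(x+C*p[0]-S*p[1],y+S*p[0]+C*p[1],z+p[2]))
        for a,b in M:
            A,B=[((w(p)+.5-[x0,y0])*sc-.5)*16 for p in(a,b)]
            cv2.line(im,tuple(int(v) for v in A),tuple(int(v) for v in B),(0,255,0),1,cv2.LINE_AA,4)
    return raw,im
def four(out,ims):
    r=[cv2.resize(i,(390,290)) if 0 else i for i in ims]
    h=max(i.shape[0] for i in r); r=[cv2.copyMakeBorder(i,0,h-i.shape[0],0,4,cv2.BORDER_CONSTANT) for i in r]
    o=np.hstack(r); print(o.shape); cv2.imwrite('pics/'+out+'.png',o)
E
python3 - <<'E'
from h import *
t=load("t0");s=load("s0")
h=px(t,454.4,308.0,.026)
for a,b in [((180,165),(285,405)),((235,165),(335,380)),]:
    A=px(t,400+a[0]/6.4,240+a[1]/6.4,.008);B=px(t,400+b[0]/6.4,240+b[1]/6.4,.008);d=A-B;print(np.degrees(np.arctan2(d[1],d[0])))
print("hub",h)
print("knob",px(t,400+207/6.4-.4,240+122/6.4-.4,.064))
print("grip",px(t,145+32.5-.45,265+33-.45,.018),"mouth",px(t,145+20-.45,265+18-.45,.002))
print("spindle",px(t,240+246/6-.4,220+243/6-.4,.170), "foot",px(s,320+255/6,200+405/6,0))
E
```

```text
23.714357013651416
24.943404641797525
hub [ 0.45965877 -0.28740437  0.026     ]
knob [ 0.55938217 -0.2328451   0.064     ]
grip [0.46668696 0.30346004 0.018     ] mouth [0.49858693 0.33776151 0.002     ]
spindle [0.54076264 0.06816416 0.17      ] foot [ 5.50069698e-01  6.66221680e-02 -1.11022302e-16]
```

```bash
cat > fit.py <<'E'
from ov import *
import sys
p=eval(sys.argv[1]); out=sys.argv[2]
cr,cl,sp,sq=p['cr'],p['cl'],p['sp'],p['sq']
A=[(CR,cr[0],cr[1],np.radians(cr[2]),0)]
B=[(CL,cl[0],cl[1],np.radians(cl[2]),0)]
C=[(SP(0),sp[0],sp[1],0,0),(SQ,sp[0],sp[1],np.radians(sq),0)]
four(out+'cr',[draw("t0",0,(420,245,475,325),7,A)[1],draw("s0",0,(200,235,250,295),7,A)[1]])
four(out+'cl',[draw("t0",0,(155,270,195,315),9,B)[1],draw("s0",0,(433,220,470,250),9,B)[1]])
four(out+'sp',[draw("t0",0,(240,220,330,310),4.2,C)[1],draw("s0",0,(325,205,405,290),4.8,C)[1]])
E
python3 fit.py "dict(cr=(.4597,-.2874,26),cl=(.4667,.3035,47),sp=(.5425,.0675),sq=0)" f1
```

```text
(560, 743, 3)
(405, 701, 3)
(408, 770, 3)
```

View pics/f1cr.png

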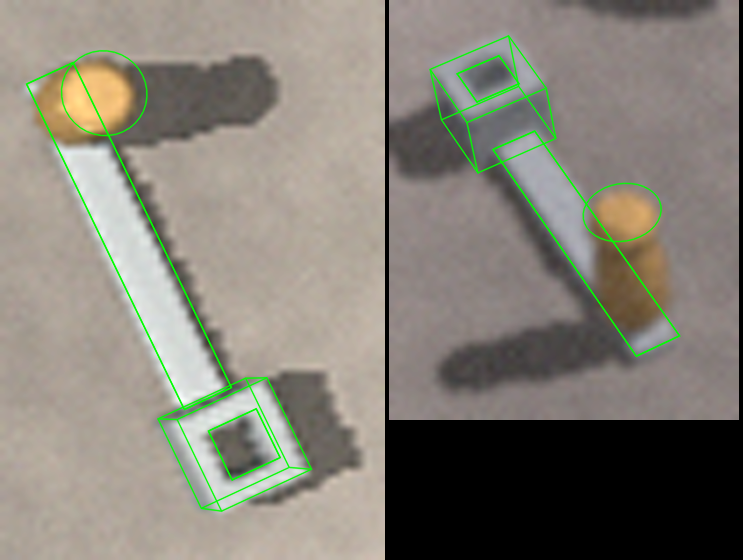

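View pics/f1cl.png

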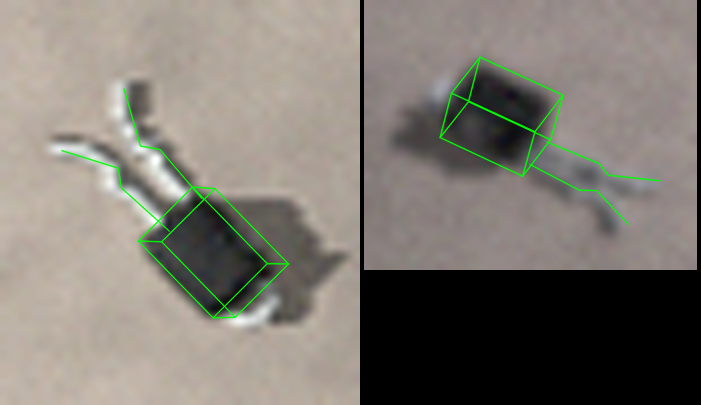

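View pics/f1sp.png

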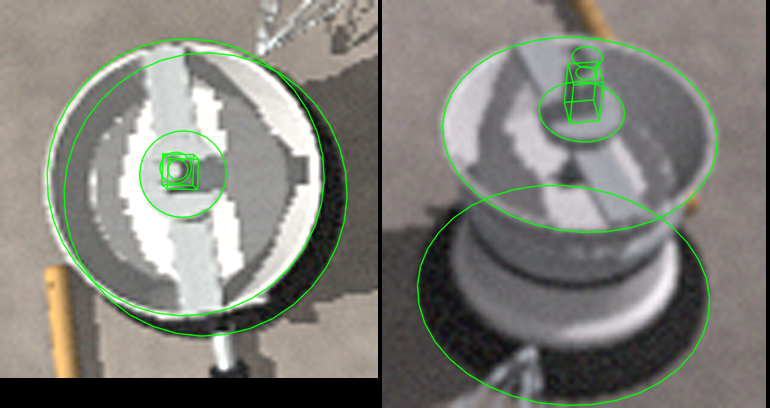

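The crank fits well in both views, at yaw 25–26°. The mill fits within about 1–2 mm. The clip's offset differs by about 2 mm between the two cameras, so I'll keep the mean. Next is the yaw of the square spindle.

Run:
```python
from ov import *
ims=[]
for f,b in(("s0",(352,208,380,240)),("t0",(270,247,298,279))):
    for q in (None,):
        ims.append(draw(f,0,b,13,[])[0])
ims=[cv2.convertScaleAbs(i,alpha=1.4,beta=10) for i in ims]
four("sq",ims)
```

```text
(416, 736, 3)
```

View pics/sq.png

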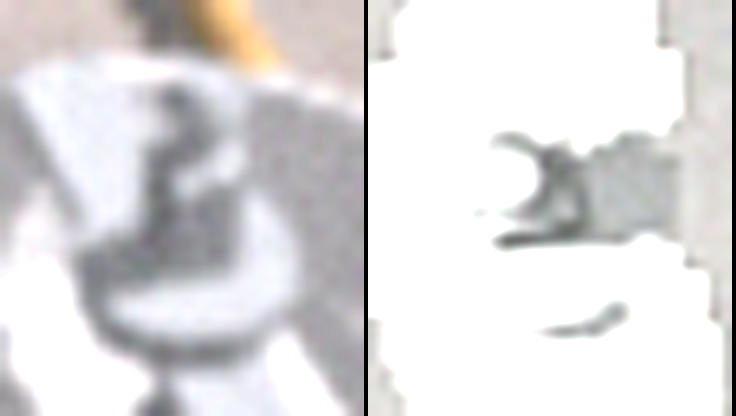

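Run:
```python
from ov import *
from scipy import ndimage
c=load("t0");g=[]
ims=[]
for f,b in(("s0",(354,208,380,240)),("t0",(272,250,294,276))):
    r=load(f)["color"][b[1]:b[3],b[0]:b[2],::-1]
    i=cv2.resize(r,None,fx=12,fy=12,interpolation=cv2.INTER_LANCZOS4).astype(float)
    i=(i-30)*255/(190) ; i=np.clip(i,0,255).astype(np.uint8)
    ims.append(i)
    k=i.copy(); cc=load(f)
    for yaw,col in((0,(0,0,255)),(8,(0,255,0)),):
        C,S=np.cos(np.radians(yaw)),np.sin(np.radians(yaw))
        sp=(.5425,.0675) 
        for a,e in SQ:
            P=[tuple(int(v) for v in ((proj(cc,(sp[0]+C*p[0]-S*p[1],sp[1]+S*p[0]+C*p[1],p[2]))+.5-b[:2])*12)) for p in(a,e)]
            cv2.line(k,P[0],P[1],col,1)
    if f=="t0": ims.append(k)
    else: ims=[ims[0]]
four("sq2",ims)
```

```text
(384, 852, 3)
```

View pics/sq2.png

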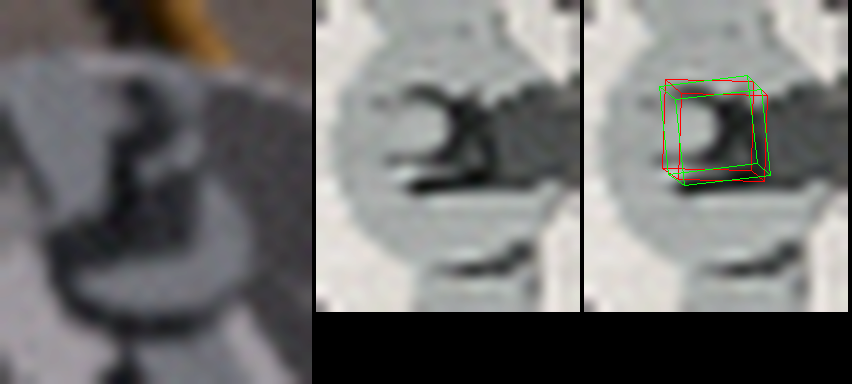

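The square's lower side face slopes about 5° in the top view, so the spindle yaw is about +5° (mod 90). Plan: grip the crank along yaw 25.5°, carry it over the spindle, turn to yaw 5° and check again there. Now the first moves.

```bash
cat > go.py <<'E'
from h import *
import sys
a=eval(sys.argv[1]); s,R=st()
p=s["eef_pos"]; yaw=np.degrees(np.arctan2(R[1,0],R[0,0]))
print("clk",round(s["clock"],2),"p",p.round(4),"yaw",yaw.round(2),"F",s["wrist_force"].round(1),"open",round(s["opening"],4),"tilt",R[2].round(4))
if a:
    droll=-(np.radians(a[3]-yaw)) if len(a)>3 else 0
    Ry=R@Rn.from_rotvec([0,0,droll]).as_matrix()
    d=np.array(a[:3])-p
    print("roll",round(droll,4),"then dxyz",(Ry.T@d).round(4)," (before roll:",(R.T@d).round(4),") q7",s["joint_pos"][6].round(2))
E
python3 go.py "(.4597,-.2874,.1,25.5)"
python3 - <<'E'
from h import *
print(px(load("t0"),408,358,.07))
E
```

```text
clk 0.1 p [ 0.2023 -0.591   0.2299] yaw 18.9 F [-0.5  0.2 -0.6] open 0.094 tilt [-1.0e-04 -1.1e-03 -1.0e+00]
roll -0.1153 then dxyz [ 0.363  -0.1631  0.1301]  (before roll: [ 0.3419 -0.2038  0.1301] ) q7 -0.05
[ 0.35847998 -0.18377128  0.07      ]
```

```bash
python3 -m creep '[{"roll":-0.115,"gripper":0.1},{"dx":0.033,"dy":-0.0148,"dz":0.01},{"dx":0.033,"dy":-0.0148,"dz":0.01},{"dx":0.033,"dy":-0.0148,"dz":0.01},{"dx":0.033,"dy":-0.0148,"dz":0.01},{"dx":0.033,"dy":-0.0148,"dz":0.01},{"dx":0.033,"dy":-0.0148,"dz":0.01},{"dx":0.033,"dy":-0.0148,"dz":0.01},{"dx":0.033,"dy":-0.0148,"dz":0.01},{"dx":0.033,"dy":-0.0148,"dz":0.01},{"dx":0.033,"dy":-0.0148,"dz":0.01},{"dx":0.0,"dy":0.0}]'
python3 go.py "(.4597,-.2874,.030,25.5)"
```

```text
clk 0.1 p [ 0.2023 -0.591   0.2299] yaw 18.9 F [-0.5  0.2 -0.6] open 0.094 tilt [-1.0e-04 -1.1e-03 -1.0e+00]
roll -0.1153 then dxyz [ 0.363  -0.163   0.2001]  (before roll: [ 0.3419 -0.2037  0.2001] ) q7 -0.05schema error: expected keys gripper, dx, dy, dz, roll
```

```bash
python3 -m creep '[{"dx":0,"dy":0,"dz":0,"roll":-0.115,"gripper":0.1},{"dx":0.033,"dy":-0.0148,"dz":0.01,"roll":0,"gripper":0.1},{"dx":0.033,"dy":-0.0148,"dz":0.01,"roll":0,"gripper":0.1},{"dx":0.033,"dy":-0.0148,"dz":0.01,"roll":0,"gripper":0.1},{"dx":0.033,"dy":-0.0148,"dz":0.01,"roll":0,"gripper":0.1},{"dx":0.033,"dy":-0.0148,"dz":0.01,"roll":0,"gripper":0.1},{"dx":0.033,"dy":-0.0148,"dz":0.01,"roll":0,"gripper":0.1},{"dx":0.033,"dy":-0.0148,"dz":0.01,"roll":0,"gripper":0.1},{"dx":0.033,"dy":-0.0148,"dz":0.01,"roll":0,"gripper":0.1},{"dx":0.033,"dy":-0.0148,"dz":0.01,"roll":0,"gripper":0.1},{"dx":0.033,"dy":-0.0148,"dz":0.01,"roll":0,"gripper":0.1},{"dx":0,"dy":0,"dz":0,"roll":0,"gripper":0.1}]'
python3 go.py "(.4597,-.2874,.030,25.5)"
```

```text
clock: 1.1
eef_pos: [0.4402, -0.3092, 0.1287]
ee_rot: [-3.058, -0.704, -0.001]
wrist_force: [0.5, 1.1, 0.2]
opening: 0.042
clk 1.1 p [ 0.4402 -0.3092  0.1287] yaw 25.94 F [0.5 1.1 0.2] open 0.042 tilt [ 0.0012 -0.0033 -1.    ]
roll 0.0076 then dxyz [ 0.0268 -0.011   0.0988]  (before roll: [ 0.0269 -0.0108  0.0988] ) q7 -0.64
```

```bash
python3 -m creep '[{"dx":0.0269,"dy":-0.0108,"dz":0.02,"roll":0,"gripper":0.1},{"dx":0,"dy":0,"dz":0.02,"roll":0,"gripper":0.1},{"dx":0,"dy":0,"dz":0,"roll":0,"gripper":0.1},{"dx":0,"dy":0,"dz":0,"roll":0,"gripper":0.1}]'
python3 go.py "(.4597,-.2874,.029,25.5)"
```

```text
clock: 1.43
eef_pos: [0.4554, -0.2944, 0.09]
ee_rot: [-3.063, -0.693, 0.003]
wrist_force: [0.1, -0.8, 0.9]
opening: 0.0426
clk 1.43 p [ 0.4554 -0.2944  0.09  ] yaw 25.48 F [ 0.1 -0.8  0.9] open 0.0426 tilt [-0.0014 -0.0018 -1.    ]
roll -0.0003 then dxyz [ 0.007  -0.0044  0.061 ]  (before roll: [ 0.007  -0.0044  0.061 ] ) q7 -0.7
```

```bash
python3 -m creep '[{"dx":0.007,"dy":-0.0044,"dz":0,"roll":0,"gripper":0.1},{"dx":0,"dy":0,"dz":0.015,"roll":0,"gripper":0.1},{"dx":0,"dy":0,"dz":0.02,"roll":0,"gripper":0.1},{"dx":0,"dy":0,"dz":0,"roll":0,"gripper":0.1},{"dx":0,"dy":0,"dz":0,"roll":0,"gripper":0.1}]'
python3 go.py "(.4597,-.2874,.029,25.5)"
python3 - <<'E'
from ov import *
snap("top","t1");snap("scene","s1")
four("l1",[draw("t1",0,(415,260,490,345),5,[])[0],draw("s1",0,(180,200,260,290),5,[])[0]])
E
```

```text
clock: 1.85
eef_pos: [0.4605, -0.2876, 0.056]
ee_rot: [-3.064, -0.692, 0.001]
wrist_force: [-0.4, 0.2, -0.3]
opening: 0.0425
clk 1.85 p [ 0.4605 -0.2876  0.056 ] yaw 25.45 F [-0.4  0.2 -0.3] open 0.0425 tilt [-4.e-04 -5.e-04 -1.e+00]
roll -0.0009 then dxyz [-0.0006 -0.0005  0.027 ]  (before roll: [-0.0006 -0.0005  0.027 ] ) q7 -0.73
(450, 783, 3)
```

View pics/l1.png

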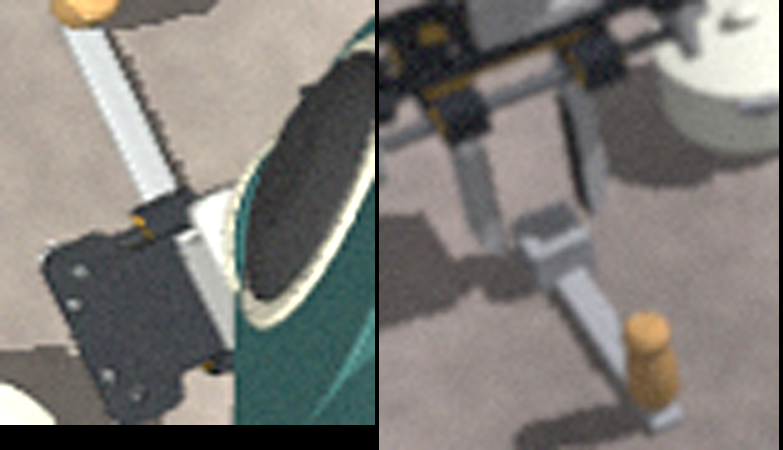

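The fingers straddle the hub, whose top is at about (550,235) in the crop. I'll go down and grip.

```bash
python3 -m creep '[{"dx":0,"dy":0,"dz":0.014,"roll":0,"gripper":0.1},{"dx":0,"dy":0,"dz":0.013,"roll":0,"gripper":0.1},{"dx":0,"dy":0,"dz":0,"roll":0,"gripper":0.1},{"dx":0,"dy":0,"dz":0,"roll":0,"gripper":0.1}]'
python3 -m creep '[{"dx":0,"dy":0,"dz":0,"roll":0,"gripper":0.5},{"dx":0,"dy":0,"dz":0,"roll":0,"gripper":1},{"dx":0,"dy":0,"dz":0,"roll":0,"gripper":1},{"dx":0,"dy":0,"dz":0,"roll":0,"gripper":1},{"dx":0,"dy":0,"dz":0,"roll":0,"gripper":1}]'
```

```text
clock: 2.28
eef_pos: [0.4608, -0.2875, 0.0292]
ee_rot: [3.064, 0.693, 0.0]
wrist_force: [0.4, -1.1, 0.4]
opening: 0.0423
clock: 2.7
eef_pos: [0.4609, -0.2875, 0.0294]
ee_rot: [3.064, 0.693, 0.001]
wrist_force: [-1.8, 2.4, 8.8]
opening: 0.0299
```

```bash
python3 -m creep '[{"dx":0,"dy":0,"dz":-0.01,"roll":0,"gripper":1},{"dx":0,"dy":0,"dz":-0.03,"roll":0,"gripper":1},{"dx":0,"dy":0,"dz":-0.038,"roll":0,"gripper":1},{"dx":0,"dy":0,"dz":-0.038,"roll":0,"gripper":1},{"dx":0,"dy":0,"dz":-0.038,"roll":0,"gripper":1},{"dx":0,"dy":0,"dz":-0.038,"roll":0,"gripper":1},{"dx":0,"dy":0,"dz":0,"roll":0.12,"gripper":1},{"dx":0,"dy":0,"dz":0,"roll":0.12,"gripper":1},{"dx":0,"dy":0,"dz":0,"roll":0.12,"gripper":1},{"dx":0,"dy":0,"dz":0,"roll":0,"gripper":1}]'
python3 go.py "(.5425,.0675,.220,5)"
```

```text
clock: 3.53
eef_pos: [0.4606, -0.2874, 0.2215]
ee_rot: [3.139, 0.123, 0.001]
wrist_force: [-0.2, -0.3, -3.5]
opening: 0.03
clk 3.53 p [ 0.4606 -0.2874  0.2215] yaw 4.49 F [-0.2 -0.3 -3.5] open 0.03 tilt [ 7.e-04  6.e-04 -1.e+00]
roll -0.0089 then dxyz [ 0.1126 -0.3464  0.0013]  (before roll: [ 0.1095 -0.3474  0.0013] ) q7 -1.03
```

```bash
python3 -m creep '[{"dx":0.0055,"dy":-0.0175,"dz":0,"roll":0,"gripper":1},{"dx":0.0109,"dy":-0.0347,"dz":0,"roll":0,"gripper":1},{"dx":0.0109,"dy":-0.0347,"dz":0,"roll":0,"gripper":1},{"dx":0.0109,"dy":-0.0347,"dz":0,"roll":0,"gripper":1},{"dx":0.0109,"dy":-0.0347,"dz":0,"roll":0,"gripper":1},{"dx":0.0109,"dy":-0.0347,"dz":0,"roll":0,"gripper":1},{"dx":0.0109,"dy":-0.0347,"dz":0,"roll":0,"gripper":1},{"dx":0.0109,"dy":-0.0347,"dz":0,"roll":0,"gripper":1},{"dx":0.0109,"dy":-0.0347,"dz":0,"roll":0,"gripper":1},{"dx":0.0109,"dy":-0.0347,"dz":0,"roll":0,"gripper":1},{"dx":0.0055,"dy":-0.0175,"dz":0,"roll":0,"gripper":1},{"dx":0,"dy":0,"dz":0,"roll":0,"gripper":1}]'
python3 -m creep '[{"dx":0,"dy":0,"dz":0,"roll":0,"gripper":1},{"dx":0,"dy":0,"dz":0,"roll":0,"gripper":1}]'
python3 go.py "(.5435,.0675,.220,5)"
python3 - <<'E'
from ov import *
snap("top","t2");snap("scene","s2")
four("l2",[draw("t2",0,(240,190,340,310),4,[])[0],draw("s2",0,(320,150,410,290),4,[])[0]])
E
```

```text
clock: 4.53
eef_pos: [0.5401, 0.0728, 0.2209]
ee_rot: [-3.136, -0.15, -0.001]
wrist_force: [-0.3, -0.0, -3.3]
opening: 0.0298
clock: 4.7
eef_pos: [0.5398, 0.0671, 0.2206]
ee_rot: [3.138, 0.136, -0.0]
wrist_force: [-0.1, -0.9, -2.9]
opening: 0.0303
clk 4.7 p [0.5398 0.0671 0.2206] yaw 4.97 F [-0.1 -0.9 -2.9] open 0.0303 tilt [-2.e-04  4.e-04 -1.e+00]
roll -0.0006 then dxyz [ 0.0037 -0.0001  0.0006]  (before roll: [ 0.0037 -0.0001  0.0006] ) q7 -1.77
(560, 768, 3)
```

View pics/l2.png

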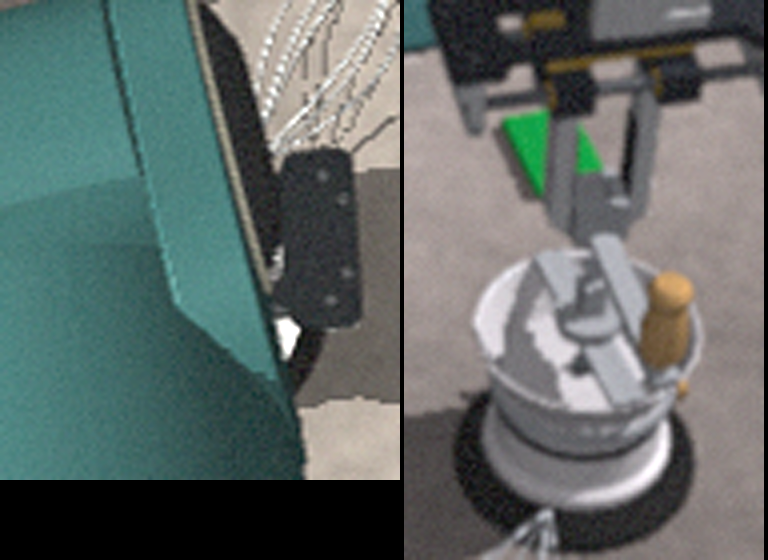

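The top view is blocked by the arm. The scene view shows the crank hanging over the mill. I'll overlay both models there to compare their biases.

Run:
```python
from ov import *
s,R=st();p=s["eef_pos"]
h=p-R[:,0]*.001; print(h)
b=(340,180,400,245)
r,a=draw("s2",0,b,6.3,[(CR,h[0],h[1],np.radians(5),p[2]-.0294)])
r,c=draw("s2",0,b,6.3,[(SP(0),.542,.0675,0,0),(SQ,.542,.0675,np.radians(5),0)])
four("l3",[a,c])
```

```text
[0.53888908 0.06657503 0.22062016]
(410, 764, 3)
```

View pics/l3.png

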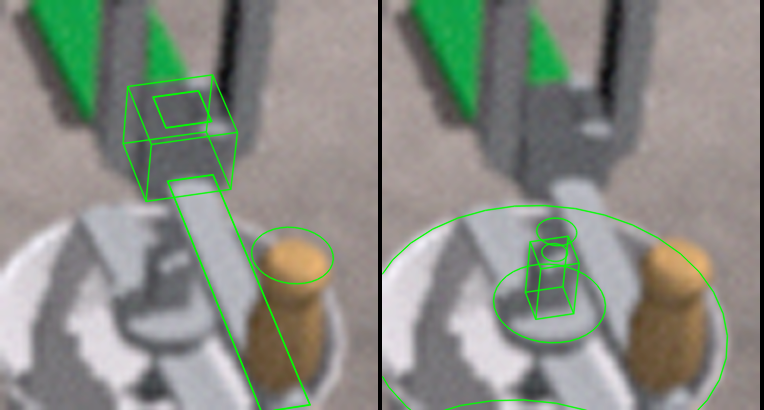

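Run:
```python
from ov import *
s,R=st();p=s["eef_pos"]
h=p-R[:,0]*.001
b=(350,205,384,245)
r,c=draw("s2",0,b,11,[(SP(0),.542,.0675,0,0),(SQ,.542,.0675,np.radians(5),0)])
four("l4",[r,c])
b=(350,182,395,252)
r,c=draw("s2",0,b,8,[(CR,h[0],h[1],np.radians(5),p[2]-.0294)])
four("l5",[r,c])
```

```text
(440, 756, 3)
(560, 728, 3)
```

View pics/l4.png

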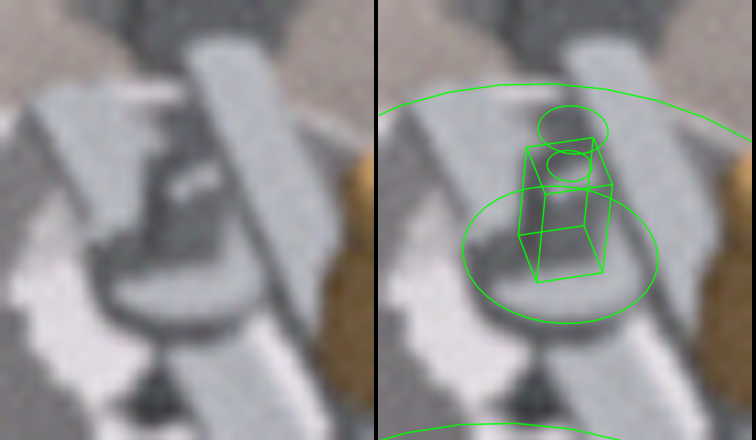

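View pics/l5.png

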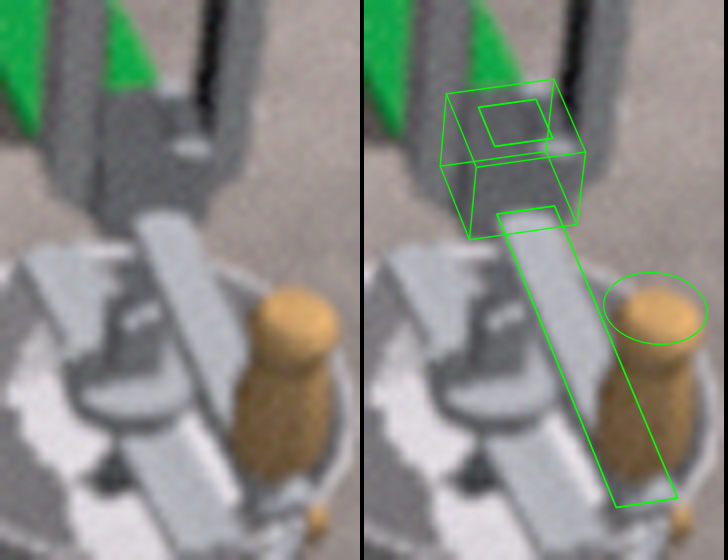

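In the scene view the crank and spindle models share the same small bias of about −0.5 px, so relative alignment holds with TCP at (.543,.0677). I'll go down in small steps and feel for contact.

```bash
python3 -m creep '[{"dx":0.0033,"dy":0,"dz":0.01,"roll":0,"gripper":1},{"dx":0,"dy":0,"dz":0.005,"roll":0,"gripper":1},{"dx":0,"dy":0,"dz":0,"roll":0,"gripper":1},{"dx":0,"dy":0,"dz":0,"roll":0,"gripper":1},{"dx":0,"dy":0,"dz":0,"roll":0,"gripper":1}]'
python3 go.py "(.543,.0677,.1995,5)"
```

```text
clock: 5.22
eef_pos: [0.5432, 0.0681, 0.2054]
ee_rot: [-3.139, -0.133, 0.0]
wrist_force: [-0.2, -0.6, -0.7]
opening: 0.0298
clk 5.22 p [0.5432 0.0681 0.2054] yaw 4.86 F [-0.2 -0.6 -0.7] open 0.0298 tilt [-3.e-04 -1.e-04 -1.e+00]
roll -0.0025 then dxyz [-0.0003  0.0003  0.0059]  (before roll: [-0.0003  0.0003  0.0059] ) q7 -1.78
```

```bash
python3 -m creep '[{"dx":0,"dy":0,"dz":0.003,"roll":0,"gripper":1},{"dx":0,"dy":0,"dz":0.003,"roll":0,"gripper":1},{"dx":0,"dy":0,"dz":0.001,"roll":0,"gripper":1},{"dx":0,"dy":0,"dz":0,"roll":0,"gripper":1}]'
python3 go.py "()"; python3 -m creep '[{"dx":0,"dy":0,"dz":0.002,"roll":0,"gripper":1},{"dx":0,"dy":0,"dz":0,"roll":0,"gripper":1}]'
python3 go.py "()"
```

```text
clock: 5.55
eef_pos: [0.5431, 0.0682, 0.1981]
ee_rot: [-3.139, -0.133, 0.001]
wrist_force: [-0.8, 0.3, -3.0]
opening: 0.0299
clk 5.55 p [0.5431 0.0682 0.1981] yaw 4.87 F [-0.8  0.3 -3. ] open 0.0299 tilt [-6.e-04 -0.e+00 -1.e+00]
clock: 5.72
eef_pos: [0.5432, 0.0682, 0.1962]
ee_rot: [-3.139, -0.133, 0.0]
wrist_force: [0.9, 0.4, -1.6]
opening: 0.0298
clk 5.72 p [0.5432 0.0682 0.1962] yaw 4.86 F [ 0.9  0.4 -1.6] open 0.0298 tilt [-3.e-04 -0.e+00 -1.e+00]
```

```bash
for i in 1; do python3 -m creep '[{"dx":0,"dy":0,"dz":0.0025,"roll":0,"gripper":1},{"dx":0,"dy":0,"dz":0,"roll":0,"gripper":1},{"dx":0,"dy":0,"dz":0,"roll":0,"gripper":1}]'; done
python3 -m creep '[{"dx":0,"dy":0,"dz":0.0025,"roll":0,"gripper":1},{"dx":0,"dy":0,"dz":0,"roll":0,"gripper":1},{"dx":0,"dy":0,"dz":0,"roll":0,"gripper":1}]'
python3 -m creep '[{"dx":0,"dy":0,"dz":0.0025,"roll":0,"gripper":1},{"dx":0,"dy":0,"dz":0,"roll":0,"gripper":1},{"dx":0,"dy":0,"dz":0,"roll":0,"gripper":1}]'
```

```text
clock: 5.97
eef_pos: [0.5431, 0.0682, 0.1938]
ee_rot: [-3.139, -0.133, 0.001]
wrist_force: [-1.1, 1.4, -3.3]
opening: 0.0296
clock: 6.22
eef_pos: [0.5431, 0.0682, 0.1913]
ee_rot: [-3.139, -0.133, 0.001]
wrist_force: [-0.8, 0.5, -2.8]
opening: 0.0299
clock: 6.47
eef_pos: [0.5432, 0.0681, 0.1888]
ee_rot: [-3.139, -0.133, 0.001]
wrist_force: [-1.4, 1.0, -2.8]
opening: 0.0298
```

```bash
python3 -m creep '[{"dx":0,"dy":0,"dz":0.0025,"roll":0,"gripper":1},{"dx":0,"dy":0,"dz":0.0025,"roll":0,"gripper":1},{"dx":0,"dy":0,"dz":0,"roll":0,"gripper":1},{"dx":0,"dy":0,"dz":0,"roll":0,"gripper":1}]'
python3 -m creep '[{"dx":0,"dy":0,"dz":0.0015,"roll":0,"gripper":1},{"dx":0,"dy":0,"dz":0,"roll":0,"gripper":1},{"dx":0,"dy":0,"dz":0,"roll":0,"gripper":1}]'
python3 -m creep '[{"dx":0,"dy":0,"dz":0.0015,"roll":0,"gripper":1},{"dx":0,"dy":0,"dz":0,"roll":0,"gripper":1},{"dx":0,"dy":0,"dz":0,"roll":0,"gripper":1}]'
```

```text
clock: 6.8
eef_pos: [0.5431, 0.0682, 0.1837]
ee_rot: [-3.139, -0.133, 0.001]
wrist_force: [-0.8, 0.8, -2.8]
opening: 0.0301
clock: 7.05
eef_pos: [0.5432, 0.0682, 0.1824]
ee_rot: [-3.139, -0.133, 0.0]
wrist_force: [-1.1, 0.0, -2.6]
opening: 0.0298
clock: 7.3
eef_pos: [0.5438, 0.0683, 0.1816]
ee_rot: [-3.139, -0.133, -0.002]
wrist_force: [-1.4, 0.2, 6.3]
opening: 0.0304
```

Contact with the top of the square at TCP z = .1816, as expected if it is slightly misaligned. The head is inside the hole, so I can find the centre by probing sideways.

```bash
python3 -m creep '[{"dx":0,"dy":0,"dz":-0.0025,"roll":0,"gripper":1},{"dx":0.001,"dy":0,"dz":0,"roll":0,"gripper":1},{"dx":0,"dy":0,"dz":0,"roll":0,"gripper":1},{"dx":0,"dy":0,"dz":0,"roll":0,"gripper":1}]'
python3 -m creep '[{"dx":0.001,"dy":0,"dz":0,"roll":0,"gripper":1},{"dx":0,"dy":0,"dz":0,"roll":0,"gripper":1},{"dx":0,"dy":0,"dz":0,"roll":0,"gripper":1}]'
python3 -m creep '[{"dx":-0.003,"dy":0,"dz":0,"roll":0,"gripper":1},{"dx":0,"dy":0,"dz":0,"roll":0,"gripper":1},{"dx":0,"dy":0,"dz":0,"roll":0,"gripper":1}]'
python3 -m creep '[{"dx":-0.001,"dy":0,"dz":0,"roll":0,"gripper":1},{"dx":0,"dy":0,"dz":0,"roll":0,"gripper":1},{"dx":0,"dy":0,"dz":0,"roll":0,"gripper":1}]'
```

```text
clock: 7.63
eef_pos: [0.5441, 0.0683, 0.1833]
ee_rot: [-3.139, -0.133, 0.001]
wrist_force: [-2.5, 0.5, -0.8]
opening: 0.0298
clock: 7.88
eef_pos: [0.545, 0.0683, 0.1833]
ee_rot: [-3.139, -0.133, 0.001]
wrist_force: [-3.7, 0.6, -0.4]
opening: 0.0298
clock: 8.13
eef_pos: [0.5424, 0.0681, 0.1836]
ee_rot: [-3.139, -0.133, -0.001]
wrist_force: [-0.7, 1.8, -2.6]
opening: 0.0299
clock: 8.38
eef_pos: [0.5414, 0.068, 0.1835]
ee_rot: [-3.139, -0.133, -0.0]
wrist_force: [-0.9, 1.7, -1.4]
opening: 0.0302
```

```bash
python3 -m creep '[{"dx":-0.001,"dy":0,"dz":0,"roll":0,"gripper":1},{"dx":0,"dy":0,"dz":0,"roll":0,"gripper":1},{"dx":0,"dy":0,"dz":0,"roll":0,"gripper":1},{"dx":0,"dy":0,"dz":0,"roll":0,"gripper":1}]'
python3 -m creep '[{"dx":-0.001,"dy":0,"dz":0,"roll":0,"gripper":1},{"dx":0,"dy":0,"dz":0,"roll":0,"gripper":1},{"dx":0,"dy":0,"dz":0,"roll":0,"gripper":1},{"dx":0,"dy":0,"dz":0,"roll":0,"gripper":1}]'
python3 -m creep '[{"dx":-0.001,"dy":0,"dz":0,"roll":0,"gripper":1},{"dx":0,"dy":0,"dz":0,"roll":0,"gripper":1},{"dx":0,"dy":0,"dz":0,"roll":0,"gripper":1},{"dx":0,"dy":0,"dz":0,"roll":0,"gripper":1}]'
```

```text
clock: 8.72
eef_pos: [0.5403, 0.0679, 0.1835]
ee_rot: [-3.139, -0.133, 0.0]
wrist_force: [0.5, 1.0, -2.4]
opening: 0.0297
clock: 9.05
eef_pos: [0.5394, 0.0679, 0.1835]
ee_rot: [-3.139, -0.133, -0.0]
wrist_force: [1.8, 1.1, -2.6]
opening: 0.03
clock: 9.38
eef_pos: [0.5384, 0.0678, 0.1835]
ee_rot: [-3.139, -0.133, -0.0]
wrist_force: [3.3, 0.1, -3.3]
opening: 0.0298
```

```bash
python3 -m creep '[{"dx":0.003,"dy":0.0015,"dz":0,"roll":0,"gripper":1},{"dx":0,"dy":0.001,"dz":0,"roll":0,"gripper":1},{"dx":0,"dy":0,"dz":0,"roll":0,"gripper":1},{"dx":0,"dy":0,"dz":0,"roll":0,"gripper":1}]'
python3 -m creep '[{"dx":0,"dy":0.001,"dz":0,"roll":0,"gripper":1},{"dx":0,"dy":0,"dz":0,"roll":0,"gripper":1},{"dx":0,"dy":0,"dz":0,"roll":0,"gripper":1}]'
python3 -m creep '[{"dx":0,"dy":-0.005,"dz":0,"roll":0,"gripper":1},{"dx":0,"dy":0,"dz":0,"roll":0,"gripper":1},{"dx":0,"dy":0,"dz":0,"roll":0,"gripper":1}]'
python3 -m creep '[{"dx":0,"dy":-0.001,"dz":0,"roll":0,"gripper":1},{"dx":0,"dy":0,"dz":0,"roll":0,"gripper":1},{"dx":0,"dy":0,"dz":0,"roll":0,"gripper":1}]'
```

```text
clock: 9.72
eef_pos: [0.5413, 0.0658, 0.1833]
ee_rot: [-3.138, -0.134, 0.001]
wrist_force: [-1.0, 4.7, -0.7]
opening: 0.0298
clock: 9.97
eef_pos: [0.5414, 0.0649, 0.1834]
ee_rot: [-3.138, -0.134, 0.001]
wrist_force: [-0.2, 4.7, -2.3]
opening: 0.03
clock: 10.22
eef_pos: [0.5411, 0.0694, 0.1834]
ee_rot: [3.138, 0.133, -0.0]
wrist_force: [-0.3, 0.2, -2.2]
opening: 0.03
clock: 10.47
eef_pos: [0.5411, 0.0703, 0.1834]
ee_rot: [3.139, 0.133, -0.0]
wrist_force: [0.1, 0.6, -1.8]
opening: 0.0294
```

```bash
python3 -m creep '[{"dx":0,"dy":-0.001,"dz":0,"roll":0,"gripper":1},{"dx":0,"dy":0,"dz":0,"roll":0,"gripper":1},{"dx":0,"dy":0,"dz":0,"roll":0,"gripper":1}]'
python3 -m creep '[{"dx":0,"dy":-0.001,"dz":0,"roll":0,"gripper":1},{"dx":0,"dy":0,"dz":0,"roll":0,"gripper":1},{"dx":0,"dy":0,"dz":0,"roll":0,"gripper":1}]'
python3 -m creep '[{"dx":0,"dy":-0.001,"dz":0,"roll":0,"gripper":1},{"dx":0,"dy":0,"dz":0,"roll":0,"gripper":1},{"dx":0,"dy":0,"dz":0,"roll":0,"gripper":1}]'
```

```text
clock: 10.72
eef_pos: [0.541, 0.0713, 0.1834]
ee_rot: [3.139, 0.133, -0.0]
wrist_force: [0.9, -0.5, -1.7]
opening: 0.0298
clock: 10.97
eef_pos: [0.5409, 0.0723, 0.1835]
ee_rot: [3.139, 0.133, -0.0]
wrist_force: [-0.0, -1.9, -2.8]
opening: 0.0297
clock: 11.22
eef_pos: [0.5408, 0.0733, 0.1834]
ee_rot: [3.139, 0.133, -0.0]
wrist_force: [0.1, -4.1, -1.2]
opening: 0.0297
```

Centre found: TCP at about (.5415, .0700). Now down onto the square.

```bash
python3 -m creep '[{"dx":0.0003,"dy":0.0034,"dz":0,"roll":0,"gripper":1},{"dx":0,"dy":0,"dz":0,"roll":0,"gripper":1},{"dx":0,"dy":0,"dz":0.002,"roll":0,"gripper":1},{"dx":0,"dy":0,"dz":0,"roll":0,"gripper":1},{"dx":0,"dy":0,"dz":0,"roll":0,"gripper":1}]'
python3 -m creep '[{"dx":0,"dy":0,"dz":0.0015,"roll":0,"gripper":1},{"dx":0,"dy":0,"dz":0,"roll":0,"gripper":1},{"dx":0,"dy":0,"dz":0,"roll":0,"gripper":1}]'
python3 go.py "(.5415,.07,.18,5)"
```

```text
clock: 11.63
eef_pos: [0.5413, 0.0703, 0.1813]
ee_rot: [-3.139, -0.133, 0.001]
wrist_force: [0.4, -0.2, -2.9]
opening: 0.0298
clock: 11.88
eef_pos: [0.5413, 0.0702, 0.1798]
ee_rot: [-3.139, -0.133, 0.0]
wrist_force: [-0.8, -0.0, -2.5]
opening: 0.0299
clk 11.88 p [0.5413 0.0702 0.1798] yaw 4.86 F [-0.8 -0.  -2.5] open 0.0299 tilt [-3.e-04 -1.e-04 -1.e+00]
roll -0.0024 then dxyz [ 0.0002  0.0002 -0.0002]  (before roll: [ 0.0002  0.0002 -0.0002] ) q7 -1.79
```

It's past the square's top with no resistance.

```bash
python3 -m creep '[{"dx":0,"dy":0,"dz":0.0025,"roll":0,"gripper":1},{"dx":0,"dy":0,"dz":0.0025,"roll":0,"gripper":1},{"dx":0,"dy":0,"dz":0,"roll":0,"gripper":1}]'
python3 -m creep '[{"dx":0,"dy":0,"dz":0.003,"roll":0,"gripper":1},{"dx":0,"dy":0,"dz":0.003,"roll":0,"gripper":1},{"dx":0,"dy":0,"dz":0,"roll":0,"gripper":1}]'
python3 -m creep '[{"dx":0,"dy":0,"dz":0.003,"roll":0,"gripper":1},{"dx":0,"dy":0,"dz":0.003,"roll":0,"gripper":1},{"dx":0,"dy":0,"dz":0.002,"roll":0,"gripper":1},{"dx":0,"dy":0,"dz":0,"roll":0,"gripper":1}]'
```

```text
clock: 12.13
eef_pos: [0.5412, 0.0701, 0.1744]
ee_rot: [-3.139, -0.133, 0.001]
wrist_force: [1.3, -0.2, -3.1]
opening: 0.0298
clock: 12.38
eef_pos: [0.5411, 0.07, 0.1683]
ee_rot: [-3.139, -0.133, 0.001]
wrist_force: [-0.9, -0.3, -2.9]
opening: 0.0299
clock: 12.72
eef_pos: [0.5412, 0.0701, 0.1604]
ee_rot: [-3.139, -0.133, 0.001]
wrist_force: [0.5, -0.1, -2.5]
opening: 0.03
```

```bash
python3 -m creep '[{"dx":0,"dy":0,"dz":0.0015,"roll":0,"gripper":1},{"dx":0,"dy":0,"dz":0,"roll":0,"gripper":1},{"dx":0,"dy":0,"dz":0,"roll":0,"gripper":1}]'
python3 -m creep '[{"dx":0,"dy":0,"dz":0.0012,"roll":0,"gripper":1},{"dx":0,"dy":0,"dz":0,"roll":0,"gripper":1},{"dx":0,"dy":0,"dz":0,"roll":0,"gripper":1}]'
```

```text
clock: 12.97
eef_pos: [0.5414, 0.0701, 0.1594]
ee_rot: [-3.139, -0.133, 0.0]
wrist_force: [0.3, -0.7, -2.7]
opening: 0.0299
clock: 13.22
eef_pos: [0.5414, 0.0701, 0.1582]
ee_rot: [-3.139, -0.133, 0.0]
wrist_force: [0.9, -0.2, -3.1]
opening: 0.0299
```

```bash
python3 -m creep '[{"dx":0,"dy":0,"dz":0.001,"roll":0,"gripper":1},{"dx":0,"dy":0,"dz":0,"roll":0,"gripper":1},{"dx":0,"dy":0,"dz":0,"roll":0,"gripper":1}]'
python3 -m creep '[{"dx":0,"dy":0,"dz":0.0008,"roll":0,"gripper":1},{"dx":0,"dy":0,"dz":0,"roll":0,"gripper":1},{"dx":0,"dy":0,"dz":0,"roll":0,"gripper":1}]'
```

```text
clock: 13.47
eef_pos: [0.5415, 0.0701, 0.1574]
ee_rot: [-3.139, -0.133, -0.0]
wrist_force: [0.2, -2.3, 1.1]
opening: 0.0298
clock: 13.72
eef_pos: [0.542, 0.0702, 0.1573]
ee_rot: [3.139, 0.133, 0.002]
wrist_force: [-1.7, -2.7, 10.5]
opening: 0.0297
```

It's seated: TCP z = .1574, which is the predicted height, with contact force there. Releasing and lifting.

```bash
python3 -m creep '[{"dx":0,"dy":0,"dz":-0.0008,"roll":0,"gripper":1},{"dx":0,"dy":0,"dz":0,"roll":0,"gripper":0.2},{"dx":0,"dy":0,"dz":0,"roll":0,"gripper":0.2},{"dx":0,"dy":0,"dz":0,"roll":0,"gripper":0.2},{"dx":0,"dy":0,"dz":-0.01,"roll":0,"gripper":0.2},{"dx":0,"dy":0,"dz":-0.02,"roll":0,"gripper":0.2},{"dx":0,"dy":0,"dz":-0.03,"roll":0,"gripper":0.2},{"dx":0,"dy":0,"dz":-0.02,"roll":0,"gripper":0.2},{"dx":0,"dy":0,"dz":0,"roll":0,"gripper":0.2}]'
python3 go.py "(.4672,.3035,.2,48.5)"
```

```text
clock: 14.47
eef_pos: [0.543, 0.0706, 0.242]
ee_rot: [-3.138, -0.133, -0.009]
wrist_force: [0.6, -0.2, 0.2]
opening: 0.0376
clk 14.47 p [0.543  0.0706 0.242 ] yaw 4.87 F [ 0.6 -0.2  0.2] open 0.0376 tilt [ 5.9e-03 -2.0e-04 -1.0e+00]
roll -0.7615 then dxyz [ 0.124  -0.2113  0.0417]  (before roll: [-0.056  -0.2384  0.0417] ) q7 -1.77
```

```bash
python3 -m creep '[{"dx":-0.008,"dy":-0.034,"dz":0,"roll":0,"gripper":0.2},{"dx":-0.008,"dy":-0.034,"dz":0,"roll":0,"gripper":0.2},{"dx":-0.008,"dy":-0.034,"dz":0,"roll":0,"gripper":0.2},{"dx":-0.008,"dy":-0.034,"dz":0,"roll":0,"gripper":0.2},{"dx":-0.008,"dy":-0.034,"dz":0,"roll":0,"gripper":0.2},{"dx":-0.008,"dy":-0.034,"dz":0,"roll":0,"gripper":0.2},{"dx":-0.008,"dy":-0.034,"dz":0,"roll":0,"gripper":0.2},{"dx":0,"dy":0,"dz":0.02,"roll":-0.11,"gripper":0.2},{"dx":0,"dy":0,"dz":0.02,"roll":-0.11,"gripper":0.2},{"dx":0,"dy":0,"dz":0.02,"roll":-0.11,"gripper":0.2},{"dx":0,"dy":0,"dz":0.02,"roll":-0.11,"gripper":0.2},{"dx":0,"dy":0,"dz":0.02,"roll":-0.11,"gripper":0.2}]'
python3 -m creep '[{"dx":0,"dy":0,"dz":0.02,"roll":-0.11,"gripper":0.2},{"dx":0,"dy":0,"dz":0.02,"roll":-0.11,"gripper":0.2},{"dx":0,"dy":0,"dz":0,"roll":0,"gripper":0.2},{"dx":0,"dy":0,"dz":0,"roll":0,"gripper":0.2}]'
python3 go.py "(.4672,.3035,.06,48.5)"
python3 - <<'E'
from ov import *
snap("top","t3");snap("scene","s3")
B=[(CL,.4672,.3035,np.radians(48.5),0)]
four("l6",[draw("t3",0,(230,190,325,310),4,[])[0],draw("s3",0,(320,195,410,290),4,[])[0]])
four("l7",[draw("s3",0,(430,190,480,255),7,[])[0],draw("s0",0,(430,190,480,255),7,B)[1]])
E
```

```text
clock: 15.47
eef_pos: [0.4653, 0.3026, 0.1366]
ee_rot: [-2.982, -0.989, -0.0]
wrist_force: [0.6, -0.3, -0.6]
opening: 0.0372
clock: 15.8
eef_pos: [0.4651, 0.3024, 0.0971]
ee_rot: [-2.861, -1.297, 0.003]
wrist_force: [0.3, 0.5, 0.6]
opening: 0.0377
clk 15.8 p [0.4651 0.3024 0.0971] yaw 48.78 F [0.3 0.5 0.6] open 0.0377 tilt [-0.0013 -0.0011 -1.    ]
roll 0.0048 then dxyz [0.0023 0.0009 0.0371]  (before roll: [0.0023 0.0009 0.0371] ) q7 -1.66
(480, 748, 3)
(455, 708, 3)
```

View pics/l6.png

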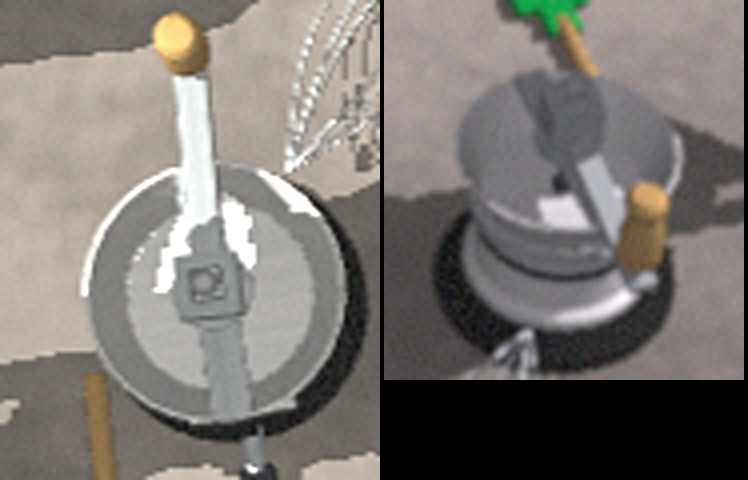

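View pics/l7.png

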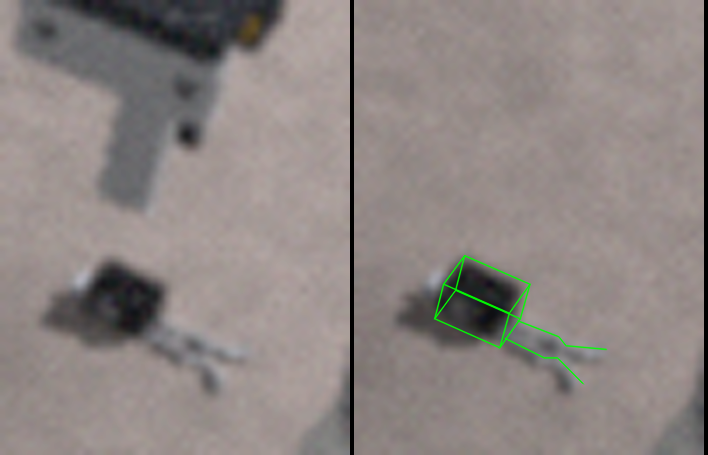

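The crank sits flat with its arm pointing away from the robot. The clip lies below the fingers at about (125,300) in the crop. Down to grip it.

```bash
python3 -m creep '[{"dx":0.0023,"dy":0.0009,"dz":0.025,"roll":0,"gripper":0.2},{"dx":0,"dy":0,"dz":0.025,"roll":0,"gripper":0.2},{"dx":0,"dy":0,"dz":0.0195,"roll":0,"gripper":0.2},{"dx":0,"dy":0,"dz":0,"roll":0,"gripper":0.2},{"dx":0,"dy":0,"dz":0,"roll":0,"gripper":0.2},{"dx":0,"dy":0,"dz":0,"roll":0,"gripper":0.2}]'
python3 go.py "(.4672,.3035,.027,48.5)"
python3 - <<'E'
from ov import *
snap("top","t4");snap("scene","s4")
four("l8",[draw("t4",0,(145,260,205,330),6,[])[0],draw("s4",0,(430,190,480,255),7,[])[0]])
E
```

```text
clock: 16.4
eef_pos: [0.4682, 0.3042, 0.0293]
ee_rot: [-2.86, -1.301, -0.002]
wrist_force: [-1.0, 0.3, -0.2]
opening: 0.0377
clk 16.4 p [0.4682 0.3042 0.0293] yaw 48.91 F [-1.   0.3 -0.2] open 0.0377 tilt [ 1.4e-03  6.0e-04 -1.0e+00]
roll 0.0072 then dxyz [-0.0011 -0.0003  0.0023]  (before roll: [-0.0011 -0.0003  0.0023] ) q7 -1.72
(455, 718, 3)
```

View pics/l8.png

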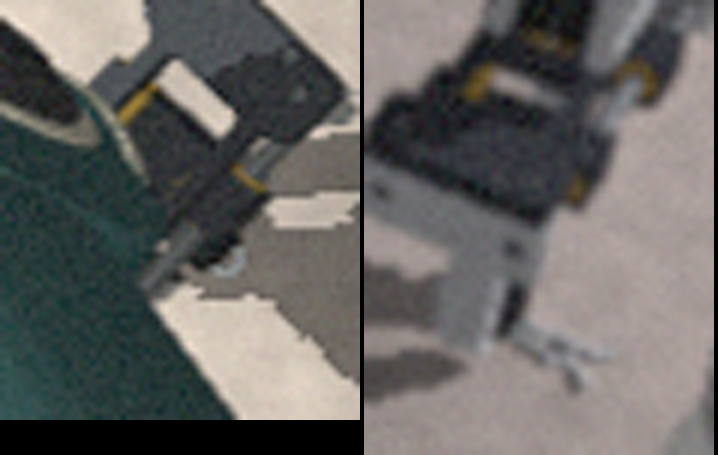

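The block is between the fingers and its front and legs show ahead of them. I'll drop 2 mm and close.

```bash
python3 -m creep '[{"dx":0,"dy":0,"dz":0.002,"roll":0,"gripper":0.2},{"dx":0,"dy":0,"dz":0,"roll":0,"gripper":0.6},{"dx":0,"dy":0,"dz":0,"roll":0,"gripper":1},{"dx":0,"dy":0,"dz":0,"roll":0,"gripper":1},{"dx":0,"dy":0,"dz":0,"roll":0,"gripper":1},{"dx":0,"dy":0,"dz":0,"roll":0,"gripper":1}]'
python3 -m creep '[{"dx":0,"dy":0,"dz":-0.005,"roll":0,"gripper":1},{"dx":0,"dy":0,"dz":-0.03,"roll":0,"gripper":1},{"dx":0,"dy":0,"dz":-0.035,"roll":0,"gripper":1},{"dx":0,"dy":0,"dz":-0.035,"roll":0,"gripper":1},{"dx":0,"dy":0,"dz":-0.035,"roll":0,"gripper":1},{"dx":0,"dy":0,"dz":-0.025,"roll":0,"gripper":1},{"dx":0,"dy":0,"dz":0,"roll":0,"gripper":1},{"dx":0,"dy":0,"dz":0,"roll":0,"gripper":1}]'
python3 - <<'E'
from ov import *
snap("top","t5");snap("scene","s5")
c=load("s5");s,R=st();print(s["eef_pos"],proj(c,s["eef_pos"]))
four("l9",[draw("t5",0,(135,240,205,330),5,[])[0],draw("s5",0,(430,130,500,220),5,[])[0]])
E
```

```text
clock: 17.0
eef_pos: [0.4676, 0.3037, 0.0259]
ee_rot: [-2.859, -1.302, -0.0]
wrist_force: [-1.2, -0.5, 2.8]
opening: 0.0177
clock: 17.67
eef_pos: [0.4681, 0.3038, 0.1921]
ee_rot: [2.859, 1.302, 0.004]
wrist_force: [-0.9, -0.7, -0.9]
opening: 0.0175
[0.46727636 0.30328477 0.19006405] [462.51415823 177.38804267]
(450, 708, 3)
```

View pics/l9.png

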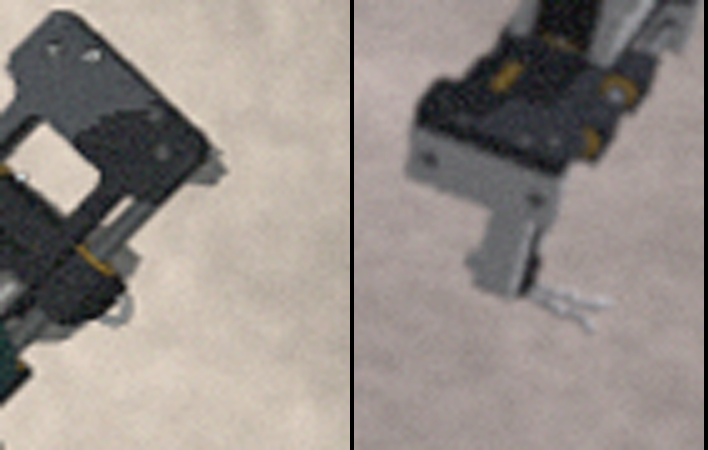

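The clip is held with the opening at 17.7 mm and the legs projecting level. I'll move to the robot side of the mill, turn to yaw 0, and push along +x, away from the robot.

```bash
python3 go.py "(.44,.070,.205)"
```

```text
clk 17.77 p [0.4673 0.3033 0.1901] yaw 48.97 F [ 0.5  0.6 -1.6] open 0.0181 tilt [-1.e-03 -3.e-04 -1.e+00]
roll 0 then dxyz [-0.1939  0.1326 -0.0148]  (before roll: [-0.1939  0.1326 -0.0148] ) q7 -1.58
```

```bash
python3 -m creep '[{"dx":-0.015,"dy":0.01,"dz":-0.015,"roll":0,"gripper":1},{"dx":-0.0298,"dy":0.0204,"dz":0,"roll":0,"gripper":1},{"dx":-0.0298,"dy":0.0204,"dz":0,"roll":0,"gripper":1},{"dx":-0.0298,"dy":0.0204,"dz":0,"roll":0,"gripper":1},{"dx":-0.0298,"dy":0.0204,"dz":0,"roll":0,"gripper":1},{"dx":-0.0298,"dy":0.0204,"dz":0,"roll":0,"gripper":1},{"dx":-0.0298,"dy":0.0204,"dz":0,"roll":0,"gripper":1},{"dx":0,"dy":0,"dz":0,"roll":0.1,"gripper":1},{"dx":0,"dy":0,"dz":0,"roll":0.12,"gripper":1},{"dx":0,"dy":0,"dz":0,"roll":0.12,"gripper":1},{"dx":0,"dy":0,"dz":0,"roll":0.12,"gripper":1},{"dx":0,"dy":0,"dz":0,"roll":0.12,"gripper":1}]'
python3 -m creep '[{"dx":0,"dy":0,"dz":0,"roll":0.12,"gripper":1},{"dx":0,"dy":0,"dz":0,"roll":0.12,"gripper":1},{"dx":0,"dy":0,"dz":0,"roll":0.03,"gripper":1},{"dx":0,"dy":0,"dz":0,"roll":0,"gripper":1},{"dx":0,"dy":0,"dz":0,"roll":0,"gripper":1}]'
python3 go.py "(.450,.070,.1825,0)"
```

```text
clock: 18.77
eef_pos: [0.4397, 0.0703, 0.2046]
ee_rot: [-3.113, -0.421, 0.004]
wrist_force: [-0.1, 0.4, -0.8]
opening: 0.0179
clock: 19.18
eef_pos: [0.4399, 0.0705, 0.205]
ee_rot: [-3.142, -0.01, 0.003]
wrist_force: [-0.1, -0.6, -1.1]
opening: 0.0177
clk 19.18 p [0.4399 0.0705 0.205 ] yaw 0.38 F [-0.1 -0.6 -1.1] open 0.0177 tilt [-1.6e-03 -1.0e-04 -1.0e+00]
roll 0.0067 then dxyz [0.0102 0.0005 0.0225]  (before roll: [0.0102 0.0006 0.0225] ) q7 -1.87
```

```bash
python3 -m creep '[{"dx":0.01,"dy":0.0006,"dz":0.012,"roll":0.006,"gripper":1},{"dx":0,"dy":0,"dz":0.0105,"roll":0,"gripper":1},{"dx":0,"dy":0,"dz":0,"roll":0,"gripper":1},{"dx":0,"dy":0,"dz":0,"roll":0,"gripper":1}]'
python3 go.py "(.470,.070,.1825,0)"
python3 - <<'E'
from ov import *
snap("top","t6");snap("scene","s6")
s,R=st();p=s["eef_pos"]
L=[(CL,p[0],p[1],0,p[2]-.026)]
S=[(circ(.007,.163)+circ(.007,.167),.541,.070,0,0)]
four("m1",[draw("s6",0,(330,165,400,245),5.5,[])[0],draw("s6",0,(330,165,400,245),5.5,L+S)[1]])
four("m2",[draw("t6",0,(240,200,330,330),4.3,[])[0]])
E
```

```text
clock: 19.52
eef_pos: [0.4494, 0.07, 0.1825]
ee_rot: [-3.141, 0.0, 0.004]
wrist_force: [0.7, 1.5, -0.5]
opening: 0.0176
clk 19.52 p [0.4494 0.07   0.1825] yaw -0.01 F [ 0.7  1.5 -0.5] open 0.0176 tilt [-2.3e-03 -2.0e-04 -1.0e+00]
roll -0.0001 then dxyz [ 0.0206  0.     -0.    ]  (before roll: [ 0.0206  0.     -0.    ] ) q7 -1.9
(440, 778, 3)
(559, 391, 3)
```

View pics/m1.png

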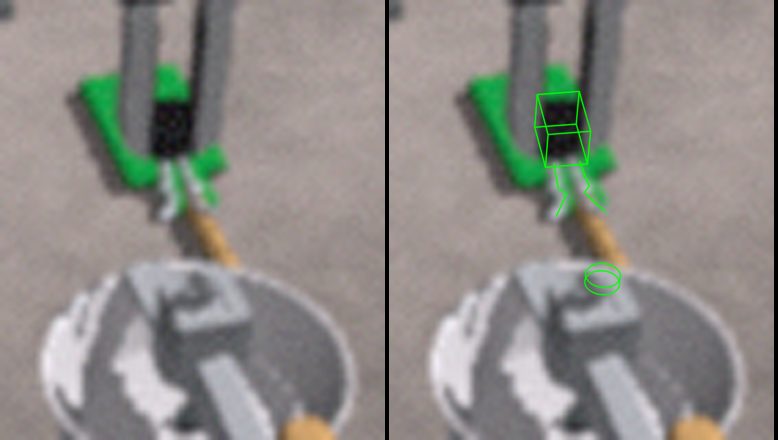

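View pics/m2.png

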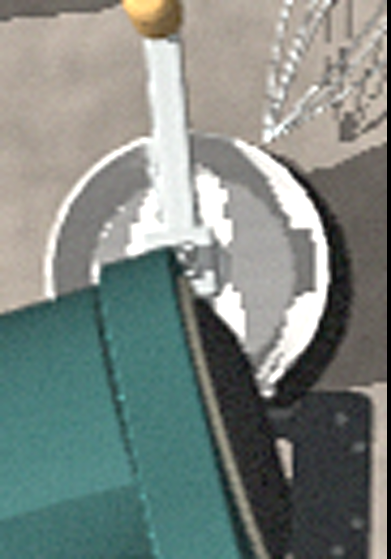

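The clip overlay matches the measured pose, but the head model at y=.070 sits several pixels right of the real head. I need a better reading of the spindle's position from t3, which is unobstructed, and s6.

Run:
```python
from ov import *
def M(x,y): return [(circ(.007,.163)+circ(.007,.166)+circ(.02,.128),x,y,0,0),(CR,x,y,np.radians(5),.128)]
for f,b,sc in(("t3",(262,210,302,285),7.4),("s6",(345,200,400,255),6.8)):
    four("n_"+f,[draw(f,0,b,sc,[])[0],draw(f,0,b,sc,M(.541,.0675))[1]])
```

```text
(555, 600, 3)
(374, 756, 3)
```

View pics/n_t3.png

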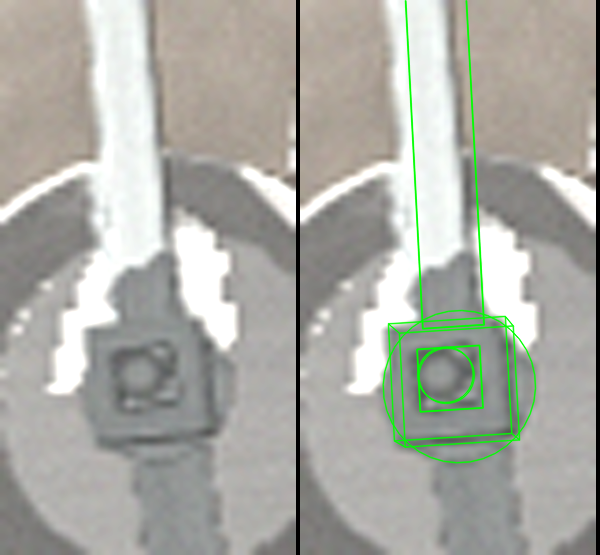

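View pics/n_s6.png

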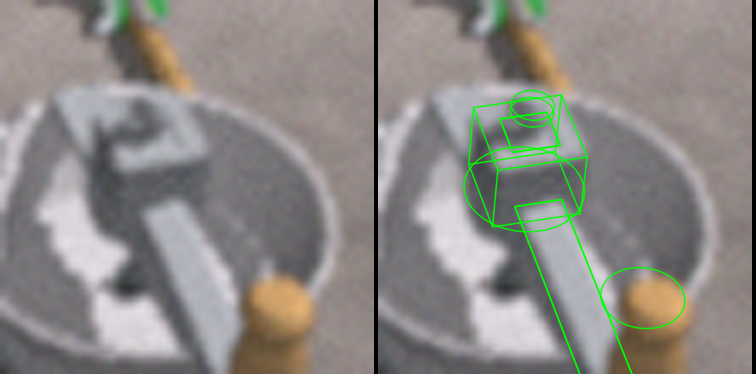

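The top view puts the axis at y≈.069, scene relative to the clip gives ≈.068, and probing gave .070. I'll use .069 and watch the sideways force. Approaching.

```bash
python3 -m creep '[{"dx":0.02,"dy":0.001,"dz":0,"roll":0,"gripper":1},{"dx":0.01,"dy":0,"dz":0,"roll":0,"gripper":1},{"dx":0,"dy":0,"dz":0,"roll":0,"gripper":1},{"dx":0,"dy":0,"dz":0,"roll":0,"gripper":1}]'
python3 go.py "(.482,.069,.1825,0)"
python3 - <<'E'
from ov import *
snap("scene","s7")
s,R=st();p=s["eef_pos"]
L=[(CL,p[0],p[1],0,p[2]-.026)]
four("m3",[draw("s7",0,(345,185,390,240),8,[])[0],draw("s7",0,(345,185,390,240),8,L)[1]])
E
```

```text
clock: 19.95
eef_pos: [0.4802, 0.0691, 0.1832]
ee_rot: [-3.141, 0.002, 0.001]
wrist_force: [0.0, 0.0, -1.0]
opening: 0.0177
clk 19.95 p [0.4802 0.0691 0.1832] yaw -0.06 F [ 0.  0. -1.] open 0.0177 tilt [-4.e-04 -4.e-04 -1.e+00]
roll -0.0011 then dxyz [0.0018 0.0001 0.0007]  (before roll: [0.0018 0.0001 0.0007] ) q7 -1.9
(440, 728, 3)
```

View pics/m3.png

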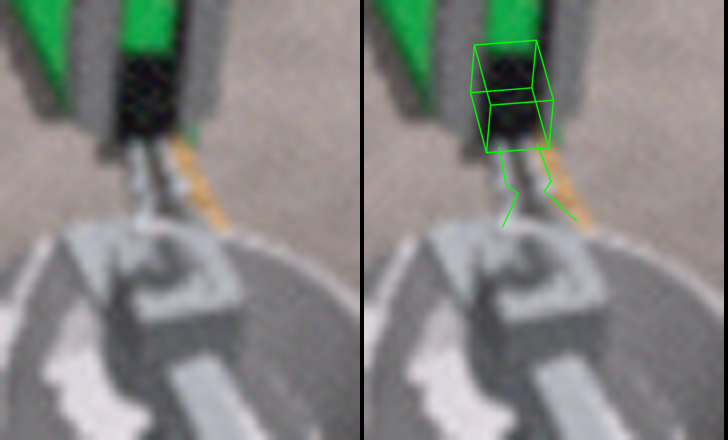

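The legs line up with the model (tips at about (145,225) in the crop) and their height is set by the robot. I'll advance in small steps and watch the forces.

```bash
python3 -m creep '[{"dx":0.005,"dy":0,"dz":0.0005,"roll":0,"gripper":1},{"dx":0.005,"dy":0,"dz":0,"roll":0,"gripper":1},{"dx":0,"dy":0,"dz":0,"roll":0,"gripper":1},{"dx":0,"dy":0,"dz":0,"roll":0,"gripper":1}]'
python3 -m creep '[{"dx":0.004,"dy":0,"dz":0,"roll":0,"gripper":1},{"dx":0,"dy":0,"dz":0,"roll":0,"gripper":1},{"dx":0,"dy":0,"dz":0,"roll":0,"gripper":1}]'
python3 -m creep '[{"dx":0.002,"dy":0,"dz":0,"roll":0,"gripper":1},{"dx":0,"dy":0,"dz":0,"roll":0,"gripper":1},{"dx":0,"dy":0,"dz":0,"roll":0,"gripper":1}]'
```

```text
clock: 20.33
eef_pos: [0.4904, 0.069, 0.1827]
ee_rot: [-3.141, 0.002, 0.0]
wrist_force: [0.2, -0.4, -0.8]
opening: 0.0176
clock: 20.58
eef_pos: [0.4944, 0.069, 0.1827]
ee_rot: [-3.141, 0.002, 0.0]
wrist_force: [-1.5, 0.5, -0.3]
opening: 0.0177
clock: 20.83
eef_pos: [0.4963, 0.069, 0.1827]
ee_rot: [-3.141, 0.002, 0.0]
wrist_force: [-0.5, 1.0, 0.6]
opening: 0.0178
```

```bash
python3 -m creep '[{"dx":0.002,"dy":0,"dz":0,"roll":0,"gripper":1},{"dx":0,"dy":0,"dz":0,"roll":0,"gripper":1},{"dx":0,"dy":0,"dz":0,"roll":0,"gripper":1}]'
python3 -m creep '[{"dx":0.002,"dy":0,"dz":0,"roll":0,"gripper":1},{"dx":0,"dy":0,"dz":0,"roll":0,"gripper":1},{"dx":0,"dy":0,"dz":0,"roll":0,"gripper":1}]'
python3 -m creep '[{"dx":0.002,"dy":0,"dz":0,"roll":0,"gripper":1},{"dx":0,"dy":0,"dz":0,"roll":0,"gripper":1},{"dx":0,"dy":0,"dz":0,"roll":0,"gripper":1}]'
```

```text
clock: 21.08
eef_pos: [0.4983, 0.069, 0.1827]
ee_rot: [-3.141, 0.002, 0.0]
wrist_force: [-0.4, 0.5, -0.3]
opening: 0.0178
clock: 21.33
eef_pos: [0.5003, 0.069, 0.1827]
ee_rot: [-3.141, 0.002, 0.0]
wrist_force: [-1.1, -0.3, -1.5]
opening: 0.0179
clock: 21.58
eef_pos: [0.5022, 0.0689, 0.1827]
ee_rot: [-3.142, 0.002, 0.001]
wrist_force: [-2.3, 0.6, -1.3]
opening: 0.0173
```

Contact is beginning (Fx −2.3) with Fy near zero, so the alignment is good. Continuing in 2 mm steps.

```bash
python3 -m creep '[{"dx":0.002,"dy":0,"dz":0,"roll":0,"gripper":1},{"dx":0,"dy":0,"dz":0,"roll":0,"gripper":1},{"dx":0,"dy":0,"dz":0,"roll":0,"gripper":1}]'
python3 -m creep '[{"dx":0.002,"dy":0,"dz":0,"roll":0,"gripper":1},{"dx":0,"dy":0,"dz":0,"roll":0,"gripper":1},{"dx":0,"dy":0,"dz":0,"roll":0,"gripper":1}]'
python3 -m creep '[{"dx":0.002,"dy":0,"dz":0,"roll":0,"gripper":1},{"dx":0,"dy":0,"dz":0,"roll":0,"gripper":1},{"dx":0,"dy":0,"dz":0,"roll":0,"gripper":1}]'
```

```text
clock: 21.83
eef_pos: [0.5041, 0.0689, 0.1826]
ee_rot: [-3.142, 0.002, 0.001]
wrist_force: [-3.9, 1.2, -0.3]
opening: 0.0179
clock: 22.08
eef_pos: [0.5059, 0.0689, 0.1826]
ee_rot: [3.142, -0.002, -0.002]
wrist_force: [-5.5, 1.2, -0.4]
opening: 0.0178
clock: 22.33
eef_pos: [0.5076, 0.0689, 0.1824]
ee_rot: [3.141, -0.002, -0.003]
wrist_force: [-7.7, 1.0, -0.2]
opening: 0.0177
```

Run:
```python
from ov import *
snap("scene","s8")
a=cv2.cvtColor(load("s7")["color"],cv2.COLOR_RGB2GRAY).astype(np.float32);b=cv2.cvtColor(load("s8")["color"],cv2.COLOR_RGB2GRAY).astype(np.float32)
# rim+hopper area / knob
for n,(x0,y0,x1,y1) in dict(knob=(375,235,400,265),hopper=(338,225,395,252),lowdrum=(340,258,390,278)).items():
    w=cv2.createHanningWindow((x1-x0,y1-y0),cv2.CV_32F)
    print(n,cv2.phaseCorrelate(a[y0:y1,x0:x1].copy(),b[y0:y1,x0:x1].copy(),w))
c=load("s8");print("px per mm x at z.158",proj(c,(.551,.069,.158))-proj(c,(.541,.069,.158)))
four("m4",[draw("s7",0,(335,185,405,270),5.5,[])[0],draw("s8",0,(335,185,405,270),5.5,[])[0]])
```

```text
knob ((0.29318035703741785, 2.7815448640464506), 0.9003314431508382)
hopper ((-0.38370814465006475, 1.1375283344348723), 1.0506532092153291)
lowdrum ((-0.5192361090673536, 0.2551743566583049), 0.7769920451641082)
px per mm x at z.158 [0.85247828 3.12001687]
(468, 778, 3)
```

View pics/m4.png

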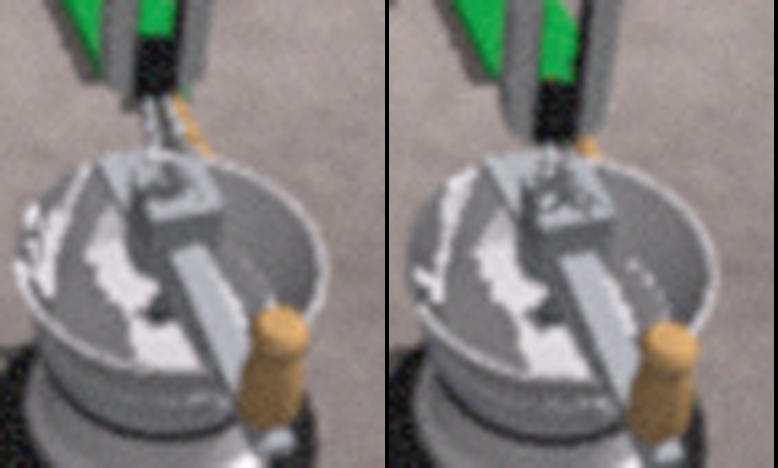

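At 7.7 N the mill has tilted about 1.9°, with the knob down 2.8 px in the picture, so 10–15 N would get close to the 3.5° limit. I'll add small yaw wiggles about the neck to break the friction while pushing in.

```bash
python3 -m creep '[{"dx":0.0005,"dy":-0.0018,"dz":0,"roll":0.05,"gripper":1},{"dx":0.0005,"dy":0.0036,"dz":0,"roll":-0.1,"gripper":1},{"dx":0,"dy":-0.0018,"dz":0,"roll":0.05,"gripper":1},{"dx":0,"dy":0,"dz":0,"roll":0,"gripper":1}]'
python3 go.py "()"
python3 -m creep '[{"dx":0.0005,"dy":-0.0018,"dz":0,"roll":0.05,"gripper":1},{"dx":0.0005,"dy":0.0036,"dz":0,"roll":-0.1,"gripper":1},{"dx":0,"dy":-0.0018,"dz":0,"roll":0.05,"gripper":1},{"dx":0,"dy":0,"dz":0,"roll":0,"gripper":1}]'
python3 go.py "()"
```

```text
clock: 22.72
eef_pos: [0.5083, 0.0689, 0.1824]
ee_rot: [3.142, -0.005, -0.003]
wrist_force: [-7.7, 0.4, -0.4]
opening: 0.0178
clk 22.72 p [0.5083 0.0689 0.1824] yaw -0.19 F [-7.7  0.4 -0.4] open 0.0178 tilt [-1.7e-03  1.0e-04 -1.0e+00]
clock: 23.05
eef_pos: [0.5089, 0.0689, 0.1823]
ee_rot: [3.142, -0.005, -0.003]
wrist_force: [-8.7, -1.0, -1.2]
opening: 0.0177
clk 23.05 p [0.5089 0.0689 0.1823] yaw -0.19 F [-8.7 -1.  -1.2] open 0.0177 tilt [-2.e-03  1.e-04 -1.e+00]
```

```bash
cat > tilt.py <<'E'
from h import *
import sys
c=ctrl.camera("scene"); g=lambda im:cv2.cvtColor(im,cv2.COLOR_RGB2GRAY).astype(np.float32)
a=g(load("s7")["color"]);b=g(c["color"])
x0,y0,x1,y1=375,232,402,268
w=cv2.createHanningWindow((x1-x0,y1-y0),cv2.CV_32F)
d,q=cv2.phaseCorrelate(a[y0:y1,x0:x1].copy(),b[y0:y1,x0:x1].copy(),w)
k=np.array([.541+.1126,.0695+.0098,.17]); piv=np.array([.541,.0695,.016])
def pk(th): return proj(c,piv+Rn.from_rotvec([0,np.radians(th),0]).apply(k-piv))
J=pk(1)-pk(0); print("shift",np.round(d,2),"J/deg",J.round(2),"tilt deg",round(float(np.dot(d,J)/np.dot(J,J)),2), "vert only",round(d[1]/J[1],2))
if len(sys.argv)>1: np.savez('pics/'+sys.argv[1]+'.npz',**{k:np.array(c[k]) for k in("color","intrinsics","R","t")})
E
python3 tilt.py
```

```text
shift [0.18 2.53] J/deg [0.18 1.61] tilt deg 1.56 vert only 1.57
```

```bash
python3 -m creep '[{"dx":0.0006,"dy":-0.0025,"dz":0,"roll":0.07,"gripper":1},{"dx":0.0006,"dy":0.005,"dz":0,"roll":-0.12,"gripper":1},{"dx":0,"dy":-0.0025,"dz":0,"roll":0.05,"gripper":1},{"dx":0,"dy":0,"dz":0,"roll":0,"gripper":1}]'
python3 go.py "()"; python3 tilt.py
```

```text
clock: 23.43
eef_pos: [0.5099, 0.069, 0.1825]
ee_rot: [-3.142, 0.004, 0.002]
wrist_force: [-7.3, 0.8, -0.5]
opening: 0.018
clk 23.43 p [0.5099 0.069  0.1825] yaw -0.16 F [-7.3  0.8 -0.5] open 0.018 tilt [-0.0013 -0.     -1.    ]
shift [0.33 1.89] J/deg [0.18 1.61] tilt deg 1.19 vert only 1.18
```

Tilt is only 1.2–1.6° at about 8 N, so there is margin, and the wiggle is helping. Continuing.

```bash
python3 -m creep '[{"dx":0.0008,"dy":-0.0018,"dz":0,"roll":0.05,"gripper":1},{"dx":0.0008,"dy":0.0036,"dz":0,"roll":-0.1,"gripper":1},{"dx":0,"dy":-0.0018,"dz":0,"roll":0.05,"gripper":1},{"dx":0,"dy":0,"dz":0,"roll":0,"gripper":1}]'
python3 go.py "()"
python3 -m creep '[{"dx":0.0008,"dy":-0.0018,"dz":0,"roll":0.05,"gripper":1},{"dx":0.0008,"dy":0.0036,"dz":0,"roll":-0.1,"gripper":1},{"dx":0,"dy":-0.0018,"dz":0,"roll":0.05,"gripper":1},{"dx":0,"dy":0,"dz":0,"roll":0,"gripper":1}]'
python3 go.py "()";python3 tilt.py
```

```text
clock: 23.82
eef_pos: [0.5121, 0.069, 0.1829]
ee_rot: [-3.141, 0.005, -0.001]
wrist_force: [-2.0, 1.4, -0.9]
opening: 0.0179
clk 23.82 p [0.5121 0.069  0.1829] yaw -0.2 F [-2.   1.4 -0.9] open 0.0179 tilt [ 6.e-04 -3.e-04 -1.e+00]
clock: 24.15
eef_pos: [0.5131, 0.0689, 0.1827]
ee_rot: [-3.141, 0.005, 0.0]
wrist_force: [-2.8, 1.3, -1.1]
opening: 0.0177
clk 24.15 p [0.5131 0.0689 0.1827] yaw -0.17 F [-2.8  1.3 -1.1] open 0.0177 tilt [-2.e-04 -2.e-04 -1.e+00]
shift [0.27 0.98] J/deg [0.18 1.61] tilt deg 0.62 vert only 0.61
```

Snap felt: the force fell from 7–8 N to 2 N at TCP x≈.512, which is the predicted home position. I'll press slightly to confirm it's home, then back off to zero force.

```bash
python3 -m creep '[{"dx":0.0015,"dy":0,"dz":0,"roll":0,"gripper":1},{"dx":0,"dy":0,"dz":0,"roll":0,"gripper":1},{"dx":0,"dy":0,"dz":0,"roll":0,"gripper":1}]'
python3 -m creep '[{"dx":0.0015,"dy":0,"dz":0,"roll":0,"gripper":1},{"dx":0,"dy":0,"dz":0,"roll":0,"gripper":1},{"dx":0,"dy":0,"dz":0,"roll":0,"gripper":1}]'
python3 -m creep '[{"dx":-0.005,"dy":0,"dz":0,"roll":0,"gripper":1},{"dx":0,"dy":0,"dz":0,"roll":0,"gripper":1},{"dx":0,"dy":0,"dz":0,"roll":0,"gripper":1}]'
python3 -m creep '[{"dx":-0.002,"dy":0,"dz":0,"roll":0,"gripper":1},{"dx":0,"dy":0,"dz":0,"roll":0,"gripper":1},{"dx":0,"dy":0,"dz":0,"roll":0,"gripper":1}]'
```

```text
clock: 24.45
eef_pos: [0.5144, 0.0688, 0.1826]
ee_rot: [3.142, -0.001, -0.001]
wrist_force: [-5.4, 0.7, -0.5]
opening: 0.0176
clock: 24.7
eef_pos: [0.5156, 0.0688, 0.1825]
ee_rot: [3.141, -0.001, -0.002]
wrist_force: [-7.3, 0.2, 1.2]
opening: 0.0179
clock: 24.95
eef_pos: [0.5115, 0.0688, 0.183]
ee_rot: [-3.141, 0.002, -0.002]
wrist_force: [-0.3, 0.9, 0.6]
opening: 0.0177
clock: 25.2
eef_pos: [0.5096, 0.0688, 0.1831]
ee_rot: [-3.141, 0.002, -0.002]
wrist_force: [2.0, 0.0, 0.7]
opening: 0.0177
```

Pulling back gave +2 N with the clip holding. I'll go to the zero-force point, open and back away upward.

```bash
python3 -m creep '[{"dx":0.0016,"dy":0,"dz":0,"roll":0,"gripper":1},{"dx":0,"dy":0,"dz":0,"roll":0,"gripper":1},{"dx":0,"dy":0,"dz":0,"roll":0,"gripper":1}]'
python3 -m creep '[{"dx":0,"dy":0,"dz":0,"roll":0,"gripper":0.4},{"dx":0,"dy":0,"dz":0,"roll":0,"gripper":0.2},{"dx":0,"dy":0,"dz":0,"roll":0,"gripper":0.2},{"dx":0,"dy":0,"dz":0,"roll":0,"gripper":0.2}]'
python3 -m creep '[{"dx":0,"dy":0,"dz":-0.01,"roll":0,"gripper":0.2},{"dx":0,"dy":0,"dz":-0.02,"roll":0,"gripper":0.2},{"dx":0,"dy":0,"dz":-0.03,"roll":0,"gripper":0.2},{"dx":-0.02,"dy":0,"dz":-0.03,"roll":0,"gripper":0.2},{"dx":-0.03,"dy":0,"dz":0,"roll":0,"gripper":0.2},{"dx":-0.03,"dy":0.02,"dz":0,"roll":0,"gripper":0.2},{"dx":-0.02,"dy":0.035,"dz":0,"roll":0,"gripper":0.2},{"dx":0,"dy":0.04,"dz":0,"roll":0,"gripper":0.2},{"dx":0,"dy":0.04,"dz":0,"roll":0,"gripper":0.2},{"dx":0,"dy":0.04,"dz":0,"roll":0,"gripper":0.2},{"dx":0,"dy":0.04,"dz":0,"roll":0,"gripper":0.2},{"dx":0,"dy":0.04,"dz":0,"roll":0,"gripper":0.2}]'
python3 - <<'E'
from ov import *
snap("top","t9");snap("scene","s9")
four("z1",[draw("t9",0,(262,225,312,305),7,[])[0],draw("s9",0,(345,195,400,265),7,[])[0]])
E
```

```text
clock: 25.45
eef_pos: [0.5108, 0.0688, 0.1827]
ee_rot: [-3.141, 0.002, 0.0]
wrist_force: [0.5, 0.8, -0.2]
opening: 0.0177
clock: 25.78
eef_pos: [0.5106, 0.0687, 0.1827]
ee_rot: [3.142, -0.002, -0.001]
wrist_force: [-0.2, 0.1, 0.9]
opening: 0.0372
clock: 26.78
eef_pos: [0.41, -0.188, 0.2738]
ee_rot: [3.141, -0.002, 0.002]
wrist_force: [1.5, 1.2, -0.1]
opening: 0.0376
(560, 743, 3)
```

View pics/z1.png

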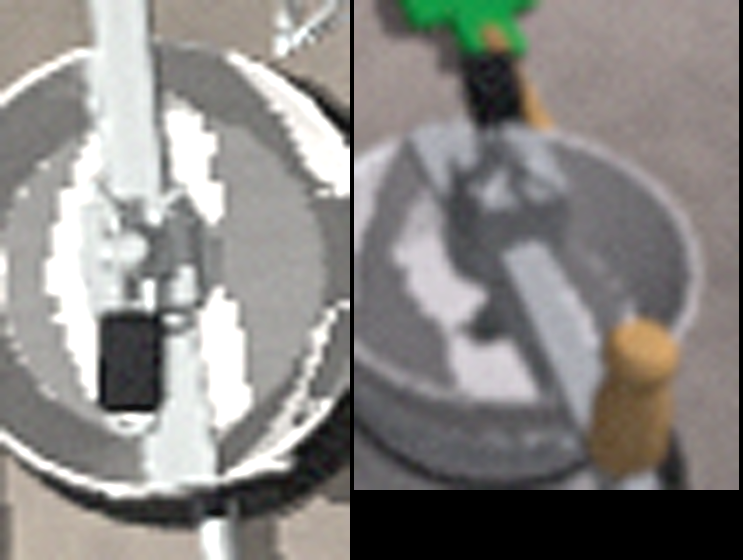

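View pics/s9.png

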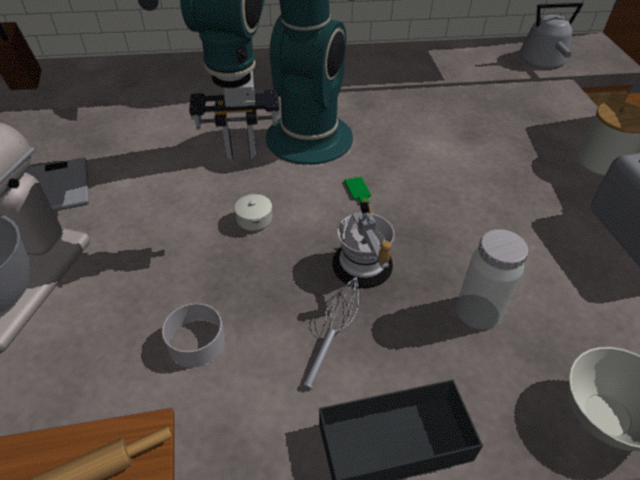

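The top view shows the clip level on the neck. Its grip is at (130,360) and the head at (125,245) in the crop, about 30 mm apart against a nominal 29 mm, with the flared tips beyond the head. In the scene view the crank is flat and the bystanders look unmoved. One last settling check, then I'll hand in.

```bash
python3 -m creep '[{"dx":0,"dy":0,"dz":0,"roll":0,"gripper":0.2},{"dx":0,"dy":0,"dz":0,"roll":0,"gripper":0.2},{"dx":0,"dy":0,"dz":0,"roll":0,"gripper":0.2},{"dx":0,"dy":0,"dz":0,"roll":0,"gripper":0.2},{"dx":0,"dy":0,"dz":0,"roll":0,"gripper":0.2},{"dx":0,"dy":0,"dz":0,"roll":0,"gripper":0.2}]'
python3 tilt.py
python3 - <<'E'
from h import *
c=ctrl.camera("scene")
g=lambda i:cv2.cvtColor(i,cv2.COLOR_RGB2GRAY).astype(np.float32)
a,b=g(load("s0")["color"]),g(c["color"])
for n,(x0,y0,x1,y1) in dict(cellar=(232,194,276,232),ring=(158,302,228,368),canister=(455,230,530,330),whisk=(300,285,365,390),scraperblade=(342,174,374,202)).items():
    w=cv2.createHanningWindow((x1-x0,y1-y0),cv2.CV_32F); print(n,cv2.phaseCorrelate(a[y0:y1,x0:x1].copy(),b[y0:y1,x0:x1].copy(),w))
print(ctrl.hand_in())
E
```

```text
clock: 27.38
eef_pos: [0.4105, -0.1856, 0.2729]
ee_rot: [3.142, -0.0, 0.0]
wrist_force: [-0.1, -0.7, 0.1]
opening: 0.038
shift [ 0.72 -0.18] J/deg [0.18 1.61] tilt deg -0.06 vert only -0.11
cellar ((0.5732109958299461, -0.10887339566434306), 0.9505254819658068)
ring ((-0.06373482313342294, -0.07065153632467513), 0.9621303743786283)
canister ((0.49093091756824236, 0.01968521039027138), 1.0289585378011068)
whisk ((-0.028905882180055187, -0.0047004299587811715), 0.77118986084628)
scraperblade ((0.32397841903489777, 0.15108973423043004), 0.9728098983565966)
the job is handed in; nothing more can be done
None
```

The crank is fully down on the spindle and the hairpin clip is locked over the neck. I let go, and handed the job in at about 27.5 s of the 72 s.

- **Crank:** It first caught on top of the square, so I backed off and found the centre by gently probing sideways. It then went down freely and met the seat at exactly the predicted height (TCP z = .1574).
- **Clip:** I pushed it in level with small yaw wiggles. The push reached about 8.7 N and dropped to 2 N at the predicted home position. It then held against a 2 N pull back, and the last top view puts grip and neck about 30 mm apart (nominal 29 mm).
- **Mill:** My pictures showed up to about 1.9° of tilt during the push, against the 3.5° limit. It had sprung back to about 0° at the end.
- **Bystanders:** Image shifts were 0.6 px or less, which is measurement noise and changed shadows. None was touched.

**Disagreements:**
- Estimates of the spindle's y position differed: about .068–.069 from the cameras and .070 from probing. I used .069, and the sideways force stayed small.
- The snap came below the stated 10–15 N, probably because of the wiggling.

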